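# Register the marking template on the tile jig

## Task

The tile in the marking jig is ready to be traced. Take the red template out of the rack and fit it on the jig, painted face up, with each hole over its own dowel and the template pressed fully home, flat on both seats. Leave the blue template standing in the rack.

Things in the scene. Friction and masses are not known exactly. Their poses are not given: they have to be found in the camera images.
- template_red: Red marking template: stiff plywood plate 150 x 64 x 12 mm, 0.11 to 0.23 kg, one face painted red, the other bare wood; six-sided tracing window (54 x 25 mm) in the middle, two bushed holes, 12 and 16 mm wide, in opposite corners. Origin: middle of the bare face. x runs along the 150 mm, y across the 64 mm, z out of the painted face (at z = 12 mm). It fits the jig only one way round and painted face up.
- red_edge (a point): Middle of the red template's upper long edge as it stands in the rack (template x = 0, y = +32, z = 6 mm), 78 mm above the bench at the start. Held by this edge, the plate cannot be brought level over the jig, for the gripper would have to lie on the bench: lean it over onto the bench (it may fall the rest from a 45 degree lean), then take it across its 64 mm width.
- red_hole_small (a point): Centre of the red template's 12 mm hole in the plane of the bare face, at x = -58, y = -16 mm of the template. Fits the 10 mm dowel.
- red_hole_large (a point): Centre of the red template's 16 mm hole in the plane of the bare face, at x = +58, y = +16 mm of the template. Fits the 14 mm dowel.
- template_blue: Blue template: the same plate with a diamond window and blue paint, standing in the other slot. Same origin and axes as the red one. It stays there.
- rack: Fixed wooden rack: board 130 x 176 x 14 mm, origin under its middle, x from its front (robot's side) to its back, y along the slots. The templates stand on their long edges, y up, painted faces to the front, in slots with centres at x = -36 and +36 mm; which is in which varies. A wooden chest 0.22 m high stands to its left, nearest corner about x = 0.52, y = 0.20 m in the world.
- slot_front (a point): Middle of the front slot's floor, on the rack's board, 14 mm above the bench (the rear slot is 72 mm behind it). Each slot is 15 mm wide between pairs of 10 mm wooden pegs, 50 mm to either side of its middle, tops 60 mm above the bench; end stops, tops 30 mm above the bench, close its ends, so a template is lifted straight up until its lower edge clears the pegs.
- jig: Fixed marking jig: aluminium base 164 x 64 x 12 mm, a dark steel seat block at each end, a turquoise tile between them (top 24 mm above the bench). Origin: middle of the underside; x along it towards the thick dowel, z up. A seated template has the jig's axes and its origin 26 mm above the jig's. The bench to the right of the jig (robot's view) and in front of the rack is free, about 0.15 m each way.
- dowel_small (a point): The thin steel dowel, 10 mm thick: its axis at the height of the seats, 26 mm above the bench, at x = -58, y = -16 mm of the jig. It stands 28 mm above the seat; its top 5 mm are tapered. The template's hole is 2 mm wider.
- dowel_large (a point): The thick steel dowel, 14 mm thick: its axis at the height of the seats, 26 mm above the bench, at x = +58, y = +16 mm of the jig. It stands 28 mm above the seat; its top 5 mm are tapered. The template's hole is 2 mm wider.

How it is judged (in metres and radians):
On the way:
1. the red template is lifted up out of its slot (height (world z) of template_red above 0.085 m), for 0.05 s.
At the end, for the whole second after the job is handed in: The red template rests level (within 0.04 rad) with its painted face up, within 2.5 mm of its seats, each hole within 3 mm of its own dowel's axis, released and at rest; the blue template stands within 20 mm of where it was (horizontal distance between red_hole_small and dowel_small below 0.003 m and horizontal distance between red_hole_large and dowel_large below 0.003 m and z of template_red in the frame of jig between 0.0235 and 0.0285 m and angle between template_red's own z axis and vertical below 0.04 rad and linear speed of template_red below 0.01 m/s and distance of template_blue from where it was at the start of the episode below 0.02 m); the robot touches nothing.
It fails at once if the blue template is pulled or knocked out of its slot (distance of template_blue from where it was at the start of the episode above 0.03 m).
It also fails if it takes over 58 s, if anything falls off the work surface, if the arm or the gripper's body presses on something with over 40 N, if the wrist force passes 120 N, or if a joint passes its speed limit or range.

## Robot

A 6-joint arm with a two-finger parallel gripper is mounted at the origin on the work surface; the furniture and walls round the work are solid. World frame = base frame: x ahead of the robot, y to its left, z up, the work surface at z = 0. Lengths are in mm, angles in rad, forces in N, time in s.
With the tool pointing down it reaches from about 400 to 925 mm from the base axis. Payload 3.4 kg.
Tool frame: the origin (TCP) lies between the finger pads; the fingertips stand 8 mm ahead of it and the grasp point (between the pads) lies 11 mm behind it; x points along the fingers, z is the direction in which the jaws open and shut, and the axes are right-handed (so a half turn about x gives the same grasp; the last joint's range is limited). The gripper opens to 85 mm and grips with 20 to 120 N. Pads are 22 mm wide; open, the fingers measure 114 mm over their backs; the gripper's body (76 mm by 85 mm) begins 54 mm behind the grasp point. The pads swing forward as they close: fully open they stand 13 mm farther back than shut.
Start: joints at [1.183, 0.307, 1.506, -0, 1.328, -0.073], TCP at [178.058, 546.742, 239.305] pointing down, gripper open.
Joint ranges: [-3.12, 3.12], [-1.05, 2.28], [0.14, 2.33], [-1.42, 4.57], [0.1, 2.73], [-2.68, 2.68]. Speed limits (rad/s): [2.57, 2.57, 3.14, 3.14, 3.14, 3.14].

## Interface

Orientations are given as [roll, pitch, yaw] about the fixed x, y, z axes, in that order (R = Rz(yaw) Ry(pitch) Rx(roll)).
In Python, from bench import arm gives the robot as it stands.
- The arm moves only by the tool step_arm, never from a script. Its argument "rows" is a list of rows, each an object of numbers: "dx", "dy", "dz": the shift along the tool's x, y, z in m; "rx", "ry", "rz": the turn, a rotation vector about the tool's x, y, z in degrees; "gripper": the opening, from 0 (shut) to 1 (fully open). A call has 1 to 20 rows; each row is the pose to reach, as a shift and turn from the pose commanded when the call began, along the tool's axes at that moment; what a row does not reach only later rows make up. A row lasts 1/12 s, in which the tool goes at most 41.7 mm and 7.16 degrees, less where a joint would pass 70% of its speed; a pose out of reach is approached as far as the arm can. A call with a gripper value outside its range is refused whole. The fingers move at their own pace and stop on an object; "grip_force" is the grip in N (left out, the last holds). Time passes only in rows, so rows that repeat a pose let the fingers close. It gives the time, the measured TCP pose, the force and the opening at its end, in the units of the state.
- arm.read_state(): the state, without advancing time (a new reading comes with each control period).
- arm.read_camera(name): name is "side" or "top" or "wrist"; returns the picture (384x512x3 uint8, blue, green, red); there is no depth.
- arm.camera_params(name): a dict with "fx", "fy", "cx", "cy" (pixels), "R" (3x3) and "t" (3): a world point X has camera coordinates R X + t; the wrist camera has in their place "hand_eye" (4x4, takes a point from camera to tool coordinates, whose origin is the TCP and whose axes are the tool frame's). Camera axes: x right, y down, z forward; pixel columns grow to the right and rows downward; lengths in mm; the calibration is good to about 2 mm. A picture is of the moment at which its call begins: read the wrist's pose just before it. camera_params takes no time and is no camera call.
- arm.hand_in(): hands the job in, once; it reports no verdict.
The state is a dict: "time": time; "joints": joint angles; "qd": joint speeds; "joint_torque": joint torques, N m; "tool_pos": TCP position; "ee_rot": TCP orientation; "force": force on the tool from outside, world axes, zero at the start; "wrist_torque": the same for the moment, N m; "gripper_width": opening from 0.0 (shut) to 1.0 (fully open).
Only numpy, scipy, OpenCV 4.12 (cv2) and the standard library are available. Lean on these libraries where they do the work, as an engineer would, in place of code of your own. Each camera call takes 0.05 s, during which the arm holds its last target.

## Working session

There is one attempt and no reset: what is moved stays moved. The work goes in short steps, Python scripts to look and compute and a tool call to move; the robot and the scene stay as the last step left them, time stands still between calls to the robot, and variables do not carry over. Pictures are saved under pics/ and viewed, and the job is handed in when it is done.

Besides the shell and the picture viewer there is one more tool, called after "Call:" as a command line: name --argument value ..., lists and objects as JSON in quotes. step_arm: Moves the arm, as the interface text tells. Its arguments: {"type":"object","properties":{"rows":{"type":"array","items":{"type":"object","properties":{"dx":{"type":"number"},"dy":{"type":"number"},"dz":{"type":"number"},"rx":{"type":"number"},"ry":{"type":"number"},"rz":{"type":"number"},"gripper":{"type":"number"}}}},"grip_force":{"type":"number"}},"required":["rows"]}

```bash
mkdir -p pics; ls; python3 - <<'E'
from bench import arm
import cv2
s=arm.read_state();print(s)
for n in("side","top","wrist"):
    cv2.imwrite(f"pics/{n}0.png",arm.read_camera(n));print(n,arm.camera_params(n))
E
```

```text
pics
{'time': 0.0, 'joints': array([ 1.18247877e+00,  3.07582123e-01,  1.50767796e+00,  8.82071163e-06,
        1.32837464e+00, -7.34989670e-02]), 'qd': array([-0.00163107, -0.00042275,  0.00037492, -0.00032643, -0.00114246,
       -0.00040067]), 'joint_torque': array([-4.09543369e-03, -4.57554352e+01, -2.51914394e+01, -3.81646387e-04,
        1.35627942e-02,  2.39460585e-07]), 'tool_pos': array([177.80889142, 546.1075389 , 238.37405725]), 'ee_rot': array([ 3.06390265,  1.56875424, -1.96330705]), 'force': array([ 0.74909773,  1.01531543, -0.6484478 ]), 'wrist_torque': array([-0.00913177, -0.01435007,  0.02147237]), 'gripper_width': 1.004711726626164}
side {'fx': 487.48111425981796, 'fy': 487.48111425981796, 'cx': 251.19023998457413, 'cy': 191.31842960530312, 'R': array([[ 0.99890207, -0.04400738, -0.01606252],
       [-0.03537397, -0.48375087, -0.87449058],
       [ 0.03071379,  0.87409865, -0.48477647]]), 't': array([-547.87861685,  107.97964816,  801.83695502])}
top {'fx': 411.1970127905227, 'fy': 411.1970127905227, 'cx': 255.57570933664925, 'cy': 192.1136978554963, 'R': array([[ 0.0062586 , -0.99947305,  0.03185061],
       [-0.99401145, -0.00969302, -0.10884526],
       [ 0.10909663, -0.03097866, -0.99354831]]), 't': array([ 47.8063721 , 553.73021868, 859.72832248])}
wrist {'fx': 291.03528812578526, 'fy': 291.03528812578526, 'cx': 254.1423837481231, 'cy': 188.01595322316408, 'hand_eye': array([[-2.32046799e-04, -3.23874848e-01,  9.46099904e-01,
        -1.35650611e+02],
       [-1.57341237e-04, -9.46099906e-01, -3.23874888e-01,
         8.41446492e+01],
       [ 9.99999961e-01, -2.24014660e-04,  1.68580586e-04,
        -9.31015585e-02],
       [ 0.00000000e+00,  0.00000000e+00,  0.00000000e+00,
         1.00000000e+00]])}
```

View pics/top0.png

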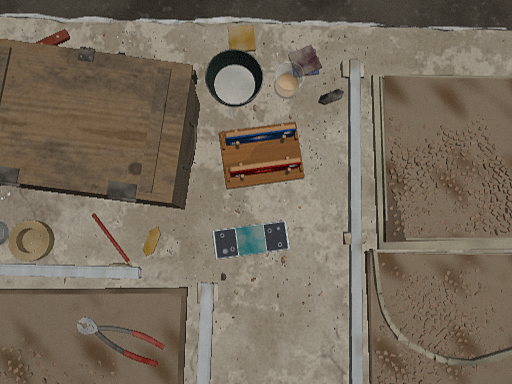

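View pics/side0.png

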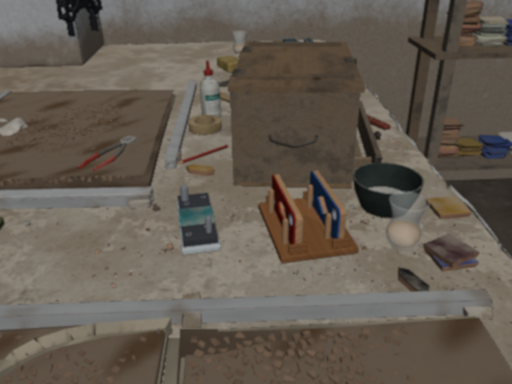

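View pics/wrist0.png

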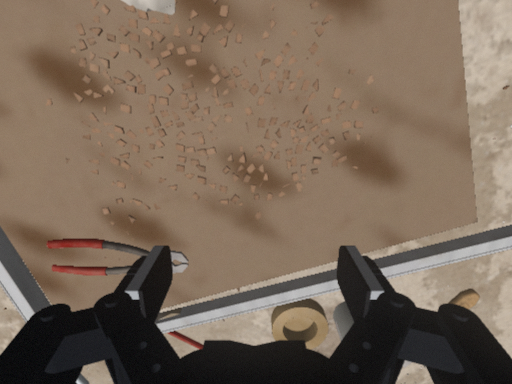

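Red stands in the front slot (top view about (265,168)), with the jig at about (250,239) and the chest to the left. Next I'll measure on enlarged views.

```bash
python3 - <<'E'
import cv2
a=cv2.imread("pics/top0.png");b=cv2.imread("pics/side0.png")
cv2.imwrite("pics/t1.png",cv2.resize(a[110:270,200:320],None,fx=5,fy=5,interpolation=cv2.INTER_CUBIC)[:,:][0:800])
cv2.imwrite("pics/t1a.png",cv2.resize(a[115:195,205:315],None,fx=7,fy=7,interpolation=cv2.INTER_CUBIC))
cv2.imwrite("pics/t1b.png",cv2.resize(a[210:270,205:300],None,fx=8,fy=8,interpolation=cv2.INTER_CUBIC))
cv2.imwrite("pics/s1.png",cv2.resize(b[160:265,165:365],None,fx=4,fy=4,interpolation=cv2.INTER_CUBIC))
E
rm pics/t1.png
```

```text
(no output)
```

View pics/t1a.png

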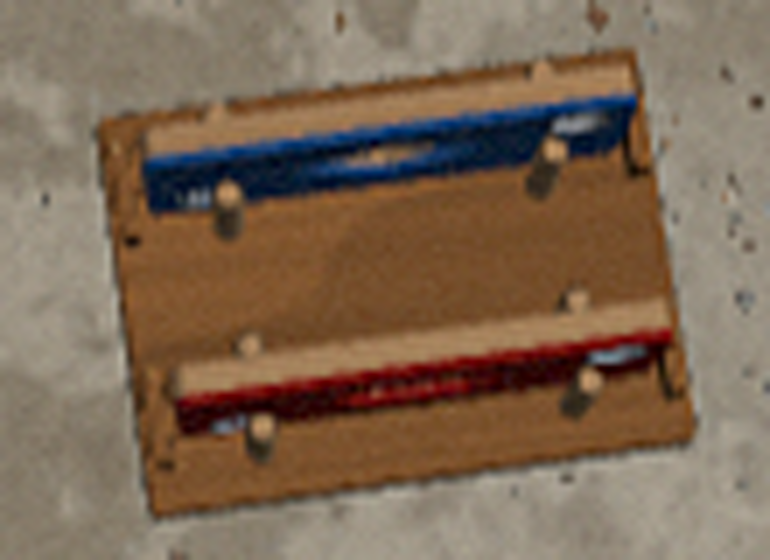

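View pics/t1b.png

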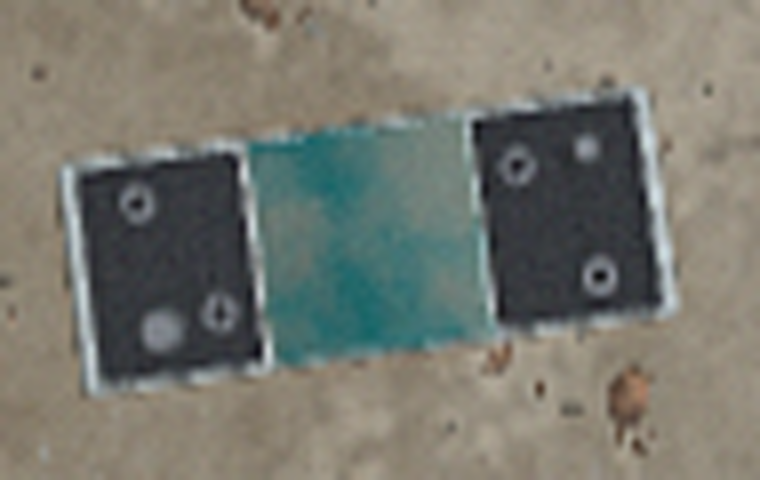

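View pics/s1.png

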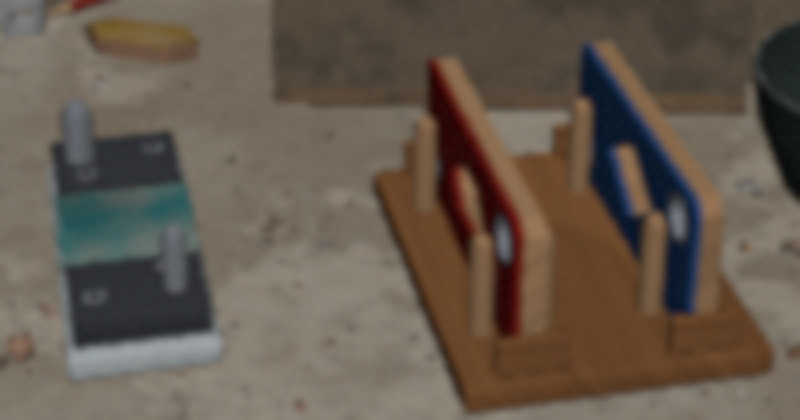

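```bash
cat > h.py <<'E'
import numpy as np, cv2
from scipy.spatial.transform import Rotation as Ro
from bench import arm
def ray(n,u,v,pose=None):
    c=arm.camera_params(n);d=np.array([(u-c['cx'])/c['fx'],(v-c['cy'])/c['fy'],1.])
    if n=='wrist':
        T=np.array(c['hand_eye']);R=Ro.from_euler('xyz',pose[1]).as_matrix()
        return R@T[:3,3]+pose[0],R@T[:3,:3]@d
    R=np.array(c['R']);return -R.T@np.array(c['t']),R.T@d
def onz(n,u,v,z,pose=None):
    o,d=ray(n,u,v,pose);return o+d*(z-o[2])/d[2]
def tri(obs):
    A=np.zeros((3,3));b=np.zeros(3)
    for o,d in obs:
        d=d/np.linalg.norm(d);P=np.eye(3)-np.outer(d,d);A+=P;b+=P@o
    x=np.linalg.solve(A,b);return x,[np.linalg.norm((np.eye(3)-np.outer(d,d)/(d@d))@(x-o)) for o,d in obs]
def look(name):
    s=arm.read_state();im=arm.read_camera(name);return im,(s['tool_pos'],s['ee_rot'])
E
python3 - <<'E'
from h import *
np.set_printoptions(precision=1,suppress=True)
p=lambda u,v,z:onz('top',u,v,z)
A=lambda u,v:(205+u/7,115+v/7)
B=lambda u,v:(205+u/8,210+v/8)
print("rack board corners z14",[p(*A(u,v),14) for u,v in [(100,120),(632,50),(695,440),(155,517)]])
print("red edge painted corners z78",[p(*A(u,v),78) for u,v in [(178,403),(672,335)]])
print("red edge bare corners z78",[p(*A(u,v),78) for u,v in [(172,370),(668,300)]])
print("jig corners z12",[p(*B(u,v),12) for u,v in [(62,168),(645,90),(678,310),(92,392)]])
l=p(*B(162,331),54);s=p(*B(586,148),54)
print("dowel tops",l,s,np.linalg.norm(l-s), np.hypot(116,32))
print("dowels side z54",onz('side',165+77/4,160+104/4,54),onz('side',165+175/4,160+228/4,54))
print("rail inner edge z0..",p(347,150,0),p(347,240,0),p(347,300,0),"front furniture",p(213,284,0),p(200,282,0))
st=arm.read_state();print(Ro.from_euler('xyz',st['ee_rot']).as_matrix())
E
```

```text
rack board corners z14 [array([688.7, 133.5,  14. ]), array([714.2, -36.6,  14. ]), array([587.9, -56.1,  14. ]), array([561.6, 114.3,  14. ])]
red edge painted corners z78 [array([587.8, 105.6,  78. ]), array([609.8, -39.8,  78. ])]
red edge bare corners z78 [array([597.6, 107.5,  78. ]), array([620.2, -38.7,  78. ])]
jig corners z12 [array([469.2, 144.4,  12. ]), array([491.6, -14.7,  12. ]), array([431.9, -23.6,  12. ]), array([409.1, 135.2,  12. ])]
dowel tops [426.9 114.9  54. ] [474.7   5.2  54. ] 119.64774641281576 120.33287165193059
dowels side z54 [432.2 114.   54. ] [480.3   4.   54. ]
rail inner edge z0.. [ 655.  -156.3    0. ] [ 451.5 -152.6    0. ] [ 321.1 -150.2    0. ] front furniture [354.7 142.7   0. ] [358.9 170.9   0. ]
[[-0.  -1.   0.3]
 [-0.   0.3  1. ]
 [-1.   0.  -0. ]]
```

```bash
cat >> h.py <<'E'
def Rt(zyaw,lean=0):
    "tool down with tool z at yaw (deg); then lean deg about tool y"
    a=np.radians(zyaw);x=np.array([0,0,-1.]);z=np.array([np.cos(a),np.sin(a),0])
    return np.column_stack([x,np.cross(z,x),z])@Ro.from_rotvec([0,np.radians(lean),0]).as_matrix()
def plan(p,R,pose=None):
    if pose is None:
        s=arm.read_state();pose=(s['tool_pos'],s['ee_rot'])
    R0=Ro.from_euler('xyz',pose[1]).as_matrix()
    d=R0.T@(np.array(p)-pose[0])/1000;r=Ro.from_matrix(R0.T@R).as_rotvec(degrees=True)
    print("d",np.round(d,4),"r",np.round(r,2))
E
python3 - <<'E'
from h import *
s=arm.read_state();R=Ro.from_euler('xyz',s['ee_rot']).as_matrix()
print(np.degrees(np.arctan2(R[1,2],R[0,2])),np.degrees(s['joints'][[0,5]]))
plan([450,100,250],Rt(8.6));plan([560,45,200],Rt(8.6))
E
```

```text
71.96250517591383 [67.75076767 -4.21152306]
d [-0.0109 -0.3969 -0.3401] r [ 6.336e+01 -9.000e-02  5.000e-02]
d [ 0.0391 -0.5186 -0.3583] r [ 6.336e+01 -9.000e-02  5.000e-02]
```

Call:
step_arm --rows '[{"dx":-0.01,"dy":-0.397,"dz":-0.34,"rx":63.4,"gripper":0.55},{"dx":-0.01,"dy":-0.397,"dz":-0.34,"rx":63.4,"gripper":0.55},{"dx":-0.01,"dy":-0.397,"dz":-0.34,"rx":63.4,"gripper":0.55},{"dx":-0.01,"dy":-0.397,"dz":-0.34,"rx":63.4,"gripper":0.55},{"dx":-0.01,"dy":-0.397,"dz":-0.34,"rx":63.4,"gripper":0.55},{"dx":-0.01,"dy":-0.397,"dz":-0.34,"rx":63.4,"gripper":0.55},{"dx":-0.01,"dy":-0.397,"dz":-0.34,"rx":63.4,"gripper":0.55},{"dx":-0.01,"dy":-0.397,"dz":-0.34,"rx":63.4,"gripper":0.55},{"dx":-0.01,"dy":-0.397,"dz":-0.34,"rx":63.4,"gripper":0.55},{"dx":-0.01,"dy":-0.397,"dz":-0.34,"rx":63.4,"gripper":0.55},{"dx":-0.01,"dy":-0.397,"dz":-0.34,"rx":63.4,"gripper":0.55},{"dx":-0.01,"dy":-0.397,"dz":-0.34,"rx":63.4,"gripper":0.55},{"dx":-0.01,"dy":-0.397,"dz":-0.34,"rx":63.4,"gripper":0.55},{"dx":0.039,"dy":-0.519,"dz":-0.358,"rx":63.4,"gripper":0.55},{"dx":0.039,"dy":-0.519,"dz":-0.358,"rx":63.4,"gripper":0.55},{"dx":0.039,"dy":-0.519,"dz":-0.358,"rx":63.4,"gripper":0.55},{"dx":0.039,"dy":-0.519,"dz":-0.358,"rx":63.4,"gripper":0.55},{"dx":0.039,"dy":-0.519,"dz":-0.358,"rx":63.4,"gripper":0.55}]'

```text
validation failed for argument at $.ro...
```

```bash
python3 - <<'E'
from h import *
im,p=look('wrist');cv2.imwrite('pics/w1.png',im);print(p)
np.save('w1.npy',np.array(p))
print(arm.read_state()['gripper_width'],arm.read_state()['joints'])
E
```

```text
(array([177.88551894, 546.26521702, 238.57707949]), array([ 3.07731992,  1.56919835, -1.94988282]))
1.0005998514527468 [ 1.18247725e+00  3.07303178e-01  1.50719868e+00 -2.07824964e-05
  1.32836653e+00 -7.35134026e-02]
```

View pics/w1.png

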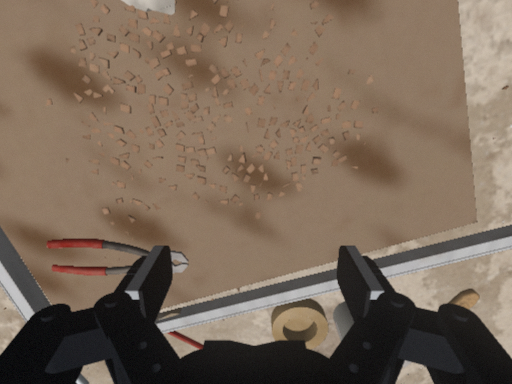

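Call:
step_arm --rows '[{"dx":-0.01,"dy":-0.397,"dz":-0.34,"rx":63.4,"ry":0,"rz":0,"gripper":0.55}]'

```text
time: 0.28
tool_pos: [197.9, 516.4, 239.7]
ee_rot: [0.698, 1.565, 1.833]
force: [1.1, 0.8, 0.7]
gripper_width: 0.882
```

```bash
python3 - <<'E'
from h import *
plan([450,100,250],Rt(8.6));plan([560,45,200],Rt(8.6))
E
```

```text
d [-0.0128 -0.4044 -0.2707] r [56.4   0.12 -0.3 ]
d [ 0.0368 -0.5275 -0.2743] r [56.4   0.12 -0.3 ]
```

Call:
step_arm --rows '[{"dx":-0.013,"dy":-0.404,"dz":-0.271,"rx":56,"ry":0,"rz":0,"gripper":0.55},{"dx":-0.013,"dy":-0.404,"dz":-0.271,"rx":56,"ry":0,"rz":0,"gripper":0.55},{"dx":-0.013,"dy":-0.404,"dz":-0.271,"rx":56,"ry":0,"rz":0,"gripper":0.55},{"dx":-0.013,"dy":-0.404,"dz":-0.271,"rx":56,"ry":0,"rz":0,"gripper":0.55},{"dx":-0.013,"dy":-0.404,"dz":-0.271,"rx":56,"ry":0,"rz":0,"gripper":0.55},{"dx":-0.013,"dy":-0.404,"dz":-0.271,"rx":56,"ry":0,"rz":0,"gripper":0.55},{"dx":-0.013,"dy":-0.404,"dz":-0.271,"rx":56,"ry":0,"rz":0,"gripper":0.55},{"dx":-0.013,"dy":-0.404,"dz":-0.271,"rx":56,"ry":0,"rz":0,"gripper":0.55},{"dx":-0.013,"dy":-0.404,"dz":-0.271,"rx":56,"ry":0,"rz":0,"gripper":0.55},{"dx":-0.013,"dy":-0.404,"dz":-0.271,"rx":56,"ry":0,"rz":0,"gripper":0.55},{"dx":-0.013,"dy":-0.404,"dz":-0.271,"rx":56,"ry":0,"rz":0,"gripper":0.55},{"dx":0.037,"dy":-0.527,"dz":-0.274,"rx":56,"ry":0,"rz":0,"gripper":0.55},{"dx":0.037,"dy":-0.527,"dz":-0.274,"rx":56,"ry":0,"rz":0,"gripper":0.55},{"dx":0.037,"dy":-0.527,"dz":-0.274,"rx":56,"ry":0,"rz":0,"gripper":0.55},{"dx":0.037,"dy":-0.527,"dz":-0.274,"rx":56,"ry":0,"rz":0,"gripper":0.55},{"dx":0.037,"dy":-0.527,"dz":-0.274,"rx":56,"ry":0,"rz":0,"gripper":0.55}]'

```text
time: 1.62
tool_pos: [564.4, 35.3, 200.6]
ee_rot: [-1.33, 1.569, -1.18]
force: [0.2, 0.4, -0.9]
gripper_width: 0.551
```

```bash
python3 - <<'E'
from h import *
im,p=look('wrist');cv2.imwrite('pics/w2.png',im);print(p)
np.save('w2.npy',np.array(p))
print(arm.read_state()['gripper_width'],arm.read_state()['joints'])
E
```

```text
(array([564.36094297,  35.27978156, 200.59966071]), array([-1.32984423,  1.56894405, -1.17980395]))
0.547036313044826 [-9.10872728e-03  3.22630585e-01  1.58541993e+00 -3.17589605e-04
  1.23549008e+00 -1.59507864e-01]
```

View pics/w2.png

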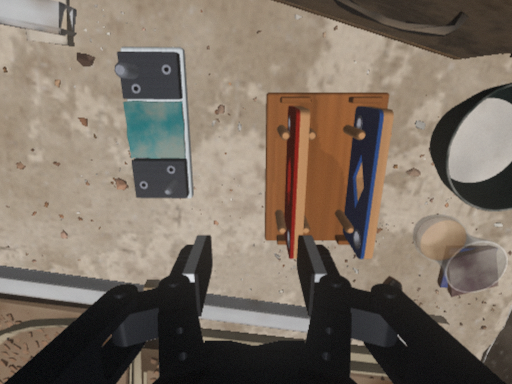

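```bash
python3 - <<'E'
import cv2
a=cv2.imread("pics/w2.png")
cv2.imwrite("pics/w2a.png",cv2.resize(a[80:275,255:400],None,fx=3,fy=3,interpolation=cv2.INTER_CUBIC))
cv2.imwrite("pics/w2b.png",cv2.resize(a[40:205,105:200],None,fx=3.6,fy=3.6,interpolation=cv2.INTER_CUBIC))
E
```

```text
(no output)
```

View pics/w2a.png

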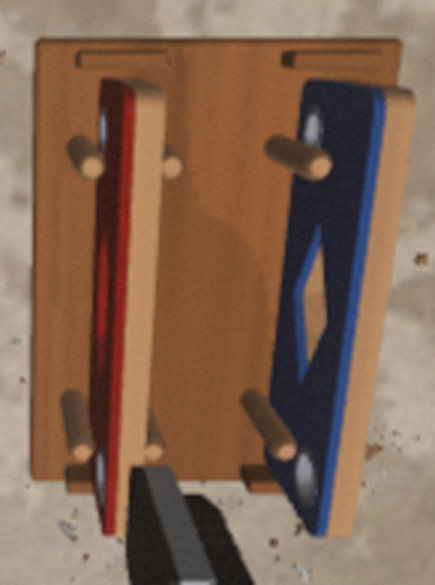

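View pics/w2b.png

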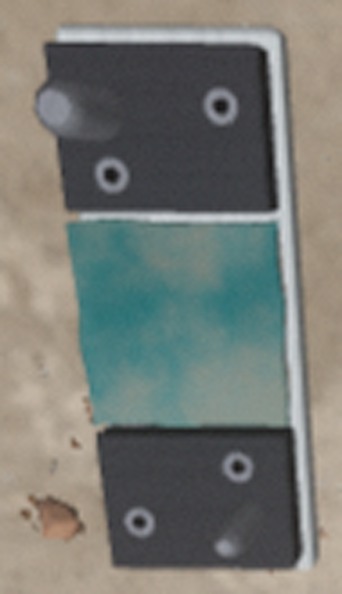

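```bash
python3 - <<'E'
from h import *
np.set_printoptions(precision=1,suppress=True)
p=np.load('w2.npy')
A=lambda u,v,z:onz('wrist',255+u/3,80+v/3,z,p)
B=lambda u,v,z:onz('wrist',105+u/3.6,40+v/3.6,z,p)
a,b,c,d=[A(*q,78) for q in [(133,82),(107,534),(164,90),(126,534)]]
print(a,b,c,d,"mid painted",(a+b)/2, "len",np.linalg.norm(a-b))
print("red face mid z",(A(128,200,78)+A(163,200,78))/2,(A(115,400,78)+A(150,400,78))/2)
v=a-b;print("n yaw",np.degrees(np.arctan2(-v[0],v[1])))
L=B(57,107,54);S=B(229,547,54);v=L-S
print("dowels",L,S,np.linalg.norm(v), "jig yaw",np.degrees(np.arctan2(v[1],v[0])-np.arctan2(32,116)))
s=arm.read_state();print(s['tool_pos'])
plan([603,33,130],Rt(8.6));plan([603,33,60],Rt(8.6))
E
```

```text
[591.9 108.4  78. ] [612.8 -38.9  78. ] [601.1 107.6  78. ] [619.2 -37.9  78. ] mid painted [602.3  34.8  78. ] len 148.76409414101602
red face mid z [602.3  75.6  78. ] [611.5  11.3  78. ]
n yaw 8.070871433880049
dowels [430.4 115.6  54. ] [479.3   4.8  54. ] 121.03316248009965 jig yaw 98.39132671923412
[561.6  37.  201.2]
d [ 0.1 -0.   0. ] r [ 0.  -0.1 -0. ]
d [ 0.1 -0.   0. ] r [ 0.  -0.1 -0. ]
```

```bash
python3 - <<'E'
from h import *
np.set_printoptions(precision=4)
plan([605,34,130],Rt(8.3))
E
```

```text
d [ 0.0712 -0.0094  0.0426] r [ 0.32 -0.11 -0.  ]
```

Call:
step_arm --rows '[{"dx":0.071,"dy":-0.009,"dz":0.043,"rx":0.3,"ry":0,"rz":0,"gripper":0.55},{"dx":0.071,"dy":-0.009,"dz":0.043,"rx":0.3,"ry":0,"rz":0,"gripper":0.55},{"dx":0.071,"dy":-0.009,"dz":0.043,"rx":0.3,"ry":0,"rz":0,"gripper":0.55},{"dx":0.071,"dy":-0.009,"dz":0.043,"rx":0.3,"ry":0,"rz":0,"gripper":0.55}]'

```text
time: 2.0
tool_pos: [601.5, 37.3, 129.1]
ee_rot: [2.948, 1.563, 3.097]
force: [-1.0, -1.2, 1.2]
gripper_width: 0.55
```

```bash
python3 - <<'E'
from h import *
im,p=look('wrist');print(p)
np.save('w3.npy',np.array(p))
cv2.imwrite('pics/w3.png',cv2.resize(im,None,fx=1.5,fy=1.5))
E
```

```text
(array([601.49853859,  37.25706587, 129.06368791]), array([2.94804556, 1.56314043, 3.09693996]))
```

View pics/w3.png

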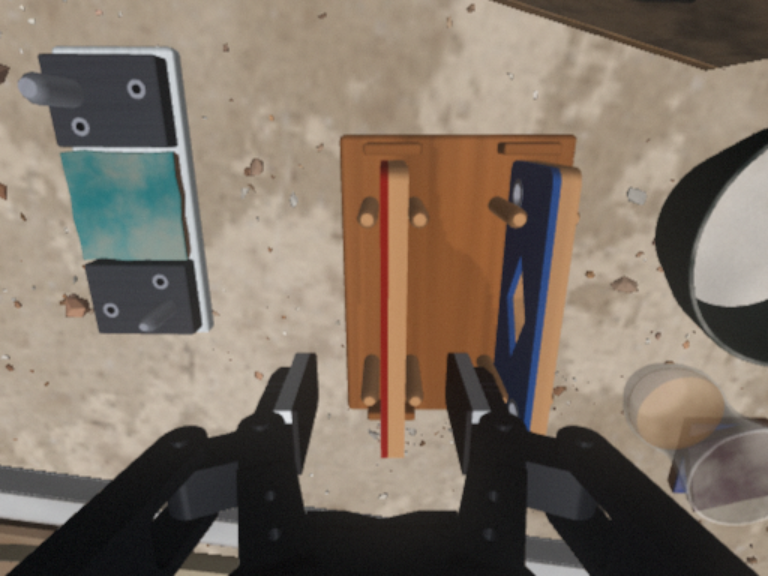

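```bash
python3 - <<'E'
from h import *
np.set_printoptions(precision=4,suppress=True)
p=np.load('w3.npy')
A=lambda u,v:onz('wrist',u/1.5,v/1.5,78,p)
l=(A(380,165)+A(408,165))/2;r=(A(381,455)+A(404,455))/2
print(l,r,(l+r)/2,np.degrees(np.arctan2(-(l-r)[0],(l-r)[1])),np.linalg.norm(l-r))
for z in(54,):
  print(onz('wrist',33/1.5,89/1.5,z,p),onz('wrist',149/1.5,325/1.5,z,p))
m=(l+r)/2
plan([m[0]-.5,m[1],60],Rt(8.3))
E
```

```text
[595.234  108.2464  78.    ] [617.5708 -36.7532  78.    ] [606.4024  35.7466  78.    ] 8.757395858053487 146.70998507275675
[431.6119 115.2049  54.    ] [480.4332   6.2988  54.    ]
d [ 0.0713 -0.0022  0.0037] r [ 0.24 -0.21 -0.05]
```

Call:
step_arm --rows '[{"dx":0.03,"dy":0,"dz":0.003,"rx":0.3,"ry":0,"rz":0,"gripper":0.55},{"dx":0.03,"dy":0,"dz":0.003,"rx":0.3,"ry":0,"rz":0,"gripper":0.55},{"dx":0.03,"dy":0,"dz":0.003,"rx":0.3,"ry":0,"rz":0,"gripper":0.55},{"dx":0.03,"dy":0,"dz":0.003,"rx":0.3,"ry":0,"rz":0,"gripper":0.55}]'

```text
time: 2.38
tool_pos: [606.7, 37.4, 104.6]
ee_rot: [-0.122, 1.568, 0.022]
force: [-0.8, -0.4, -0.6]
gripper_width: 0.551
```

```bash
python3 - <<'E'
from h import *
im,p=look('wrist');print(p)
np.save('w3.npy',np.array(p))
cv2.imwrite('pics/w4.png',cv2.resize(im,None,fx=1.5,fy=1.5))
plan([606,35,59],Rt(8.4))
E
```

```text
(array([606.73906433,  37.37065314, 104.59673735]), array([-0.12192835,  1.56841474,  0.02176803]))
d [ 0.0457 -0.0021 -0.0017] r [-0.17  0.19  0.03]
```

View pics/w4.png

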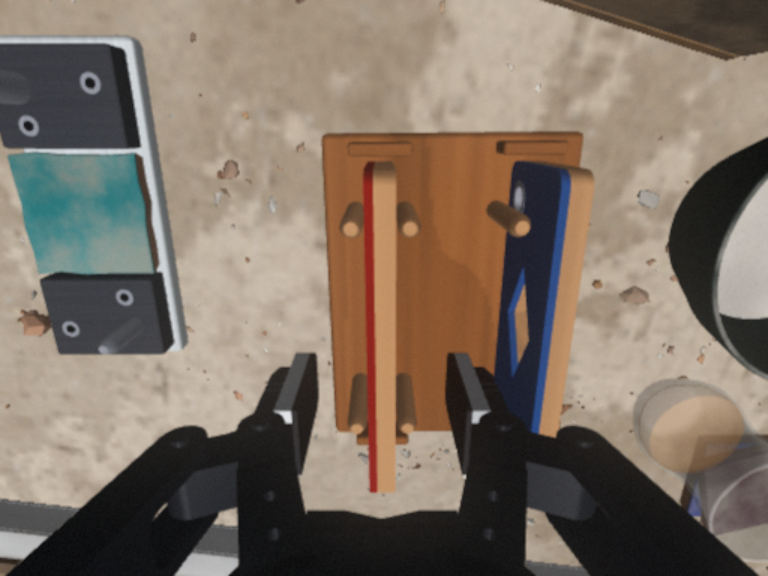

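The red edge is now centred between the fingers (column about 381 of 768). I'll descend and grip.

Call:
step_arm --rows '[{"dx":0.03,"dy":-0.002,"dz":0,"rx":0,"ry":0,"rz":0,"gripper":0.55},{"dx":0.045,"dy":-0.002,"dz":0,"rx":0,"ry":0,"rz":0,"gripper":0.55},{"dx":0.045,"dy":-0.002,"dz":0,"rx":0,"ry":0,"rz":0,"gripper":0.55},{"dx":0.045,"dy":-0.002,"dz":0,"rx":0,"ry":0,"rz":0,"gripper":0.0},{"dx":0.045,"dy":-0.002,"dz":0,"rx":0,"ry":0,"rz":0,"gripper":0.0},{"dx":0.045,"dy":-0.002,"dz":0,"rx":0,"ry":0,"rz":0,"gripper":0.0},{"dx":0.045,"dy":-0.002,"dz":0,"rx":0,"ry":0,"rz":0,"gripper":0.0},{"dx":0.045,"dy":-0.002,"dz":0,"rx":0,"ry":0,"rz":0,"gripper":0.0},{"dx":0.045,"dy":-0.002,"dz":0,"rx":0,"ry":0,"rz":0,"gripper":0.0},{"dx":0.045,"dy":-0.002,"dz":0,"rx":0,"ry":0,"rz":0,"gripper":0.0}]' --grip_force 70

```text
time: 3.27
tool_pos: [608.3, 35.1, 59.0]
ee_rot: [-0.169, 1.568, -0.026]
force: [-1.5, 0.8, 6.3]
gripper_width: 0.13
```

Call:
step_arm --rows '[{"dx":-0.03,"dy":0,"dz":0,"rx":0,"ry":0,"rz":0,"gripper":0.0},{"dx":-0.06,"dy":0,"dz":0,"rx":0,"ry":0,"rz":0,"gripper":0.0},{"dx":-0.09,"dy":0,"dz":0,"rx":0,"ry":0,"rz":0,"gripper":0.0},{"dx":-0.09,"dy":0,"dz":0,"rx":0,"ry":0,"rz":0,"gripper":0.0},{"dx":-0.09,"dy":0,"dz":0,"rx":0,"ry":0,"rz":0,"gripper":0.0}]'

```text
time: 3.68
tool_pos: [608.8, 35.0, 149.7]
ee_rot: [-0.157, 1.565, -0.014]
force: [-0.7, 0.0, -2.4]
gripper_width: 0.132
```

```bash
python3 - <<'E'
from h import *
im=arm.read_camera('side');cv2.imwrite('pics/s2.png',cv2.resize(im[100:290,130:380],None,fx=3,fy=3))
print(arm.read_state()['gripper_width'])
plan([515,-118,149],Rt(90))
E
```

```text
0.1247645662728424
d [-0.0013 -0.1383 -0.1131] r [-8.18e+01  6.00e-02  7.00e-02]
```

View pics/s2.png

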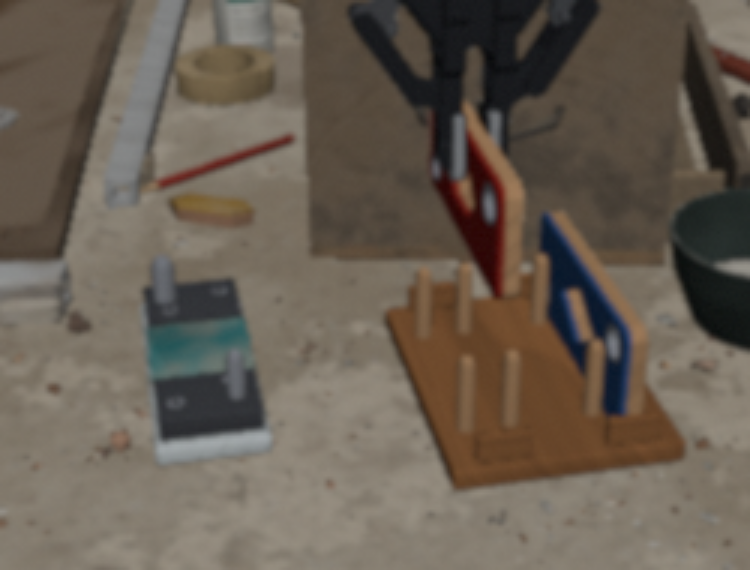

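Call:
step_arm --rows '[{"dx":0,"dy":-0.138,"dz":-0.113,"rx":-82,"ry":0,"rz":0,"gripper":0.0},{"dx":0,"dy":-0.138,"dz":-0.113,"rx":-82,"ry":0,"rz":0,"gripper":0.0},{"dx":0,"dy":-0.138,"dz":-0.113,"rx":-82,"ry":0,"rz":0,"gripper":0.0},{"dx":0,"dy":-0.138,"dz":-0.113,"rx":-82,"ry":0,"rz":0,"gripper":0.0},{"dx":0,"dy":-0.138,"dz":-0.113,"rx":-82,"ry":0,"rz":0,"gripper":0.0},{"dx":0,"dy":-0.138,"dz":-0.113,"rx":-82,"ry":0,"rz":0,"gripper":0.0},{"dx":0,"dy":-0.138,"dz":-0.113,"rx":-82,"ry":0,"rz":0,"gripper":0.0},{"dx":0,"dy":-0.138,"dz":-0.113,"rx":-82,"ry":0,"rz":0,"gripper":0.0},{"dx":0,"dy":-0.138,"dz":-0.113,"rx":-82,"ry":0,"rz":0,"gripper":0.0},{"dx":0,"dy":-0.138,"dz":-0.113,"rx":-82,"ry":0,"rz":0,"gripper":0.0},{"dx":0,"dy":-0.138,"dz":-0.113,"rx":-82,"ry":0,"rz":0,"gripper":0.0},{"dx":0,"dy":-0.138,"dz":-0.113,"rx":-82,"ry":0,"rz":0,"gripper":0.0},{"dx":0,"dy":-0.138,"dz":-0.113,"rx":-82,"ry":0,"rz":0,"gripper":0.0},{"dx":0,"dy":-0.138,"dz":-0.113,"rx":-82,"ry":0,"rz":0,"gripper":0.0},{"dx":0,"dy":-0.138,"dz":-0.113,"rx":-82,"ry":0,"rz":0,"gripper":0.0}]'

```text
time: 4.98
tool_pos: [514.1, -117.5, 146.1]
ee_rot: [1.277, 1.569, 2.85]
force: [-0.3, 0.4, -1.0]
gripper_width: 0.122
```

```bash
python3 - <<'E'
from h import *
im=arm.read_camera('side');cv2.imwrite('pics/s3.png',cv2.resize(im[100:330,130:380],None,fx=2.5,fy=2.5))
im=arm.read_camera('top');cv2.imwrite('pics/t3.png',cv2.resize(im[100:300,190:380],None,fx=2.5,fy=2.5))
s=arm.read_state();print(s['joints'],s['tool_pos'])
E
```

```text
[-3.04642067e-01  3.32894643e-01  1.73109195e+00 -2.04472929e-05
  1.07874271e+00 -1.87761854e+00] [ 514.53479165 -117.55504844  146.58691388]
```

View pics/s3.png

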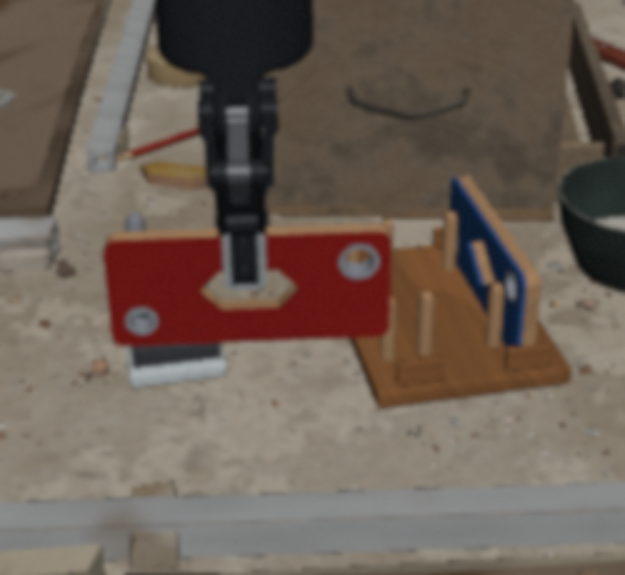

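View pics/t3.png

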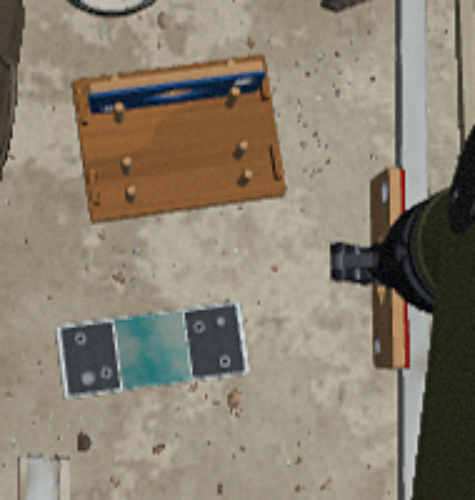

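Call:
step_arm --rows '[{"dx":0.03,"dy":0,"dz":0.004,"rx":0,"ry":7,"rz":0,"gripper":0.0},{"dx":0.05,"dy":0,"dz":0.008,"rx":0,"ry":14,"rz":0,"gripper":0.0},{"dx":0.065,"dy":0,"dz":0.012,"rx":0,"ry":21,"rz":0,"gripper":0.0},{"dx":0.075,"dy":0,"dz":0.016,"rx":0,"ry":28,"rz":0,"gripper":0.0},{"dx":0.085,"dy":0,"dz":0.02,"rx":0,"ry":35,"rz":0,"gripper":0.0},{"dx":0.09,"dy":0,"dz":0.024,"rx":0,"ry":42,"rz":0,"gripper":0.0},{"dx":0.095,"dy":0,"dz":0.027,"rx":0,"ry":48,"rz":0,"gripper":0.0},{"dx":0.1,"dy":0,"dz":0.027,"rx":0,"ry":48,"rz":0,"gripper":0.0},{"dx":0.1,"dy":0,"dz":0.027,"rx":0,"ry":48,"rz":0,"gripper":0.0},{"dx":0.1,"dy":0,"dz":0.027,"rx":0,"ry":48,"rz":0,"gripper":0.0}]'

```text
time: 5.92
tool_pos: [514.9, -89.8, 46.1]
ee_rot: [3.14, 0.734, -1.567]
force: [-1.4, -0.6, -0.5]
gripper_width: 0.126
```

```bash
python3 - <<'E'
from h import *
im=arm.read_camera('side');cv2.imwrite('pics/s4.png',cv2.resize(im[100:330,130:380],None,fx=2.5,fy=2.5))
s=arm.read_state();print(s['joints'],s['tool_pos'])
print(Ro.from_euler('xyz',s['ee_rot']).as_matrix().round(3))
E
```

```text
[ 0.25762603  0.67300402  1.88172592 -0.93855539  1.09896285 -0.64531579] [515.03880906 -90.54535047  47.03909281]
[[ 0.003 -1.    -0.002]
 [-0.742 -0.003  0.67 ]
 [-0.67  -0.    -0.742]]
```

View pics/s4.png

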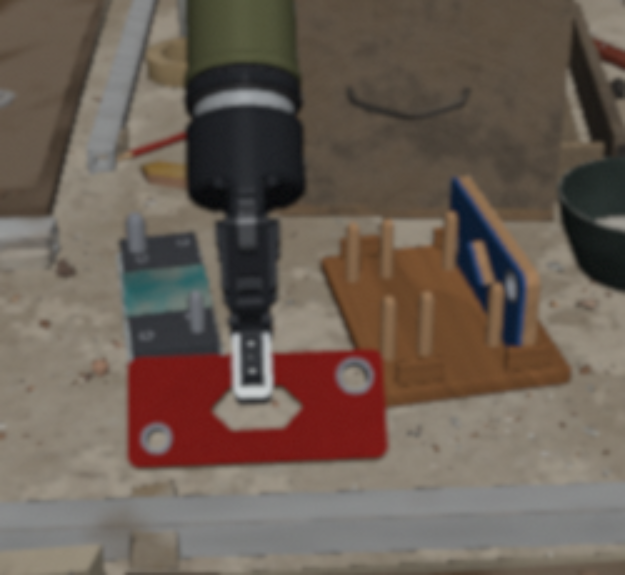

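Call:
step_arm --rows '[{"dx":0.004,"dy":0,"dz":0.0045,"rx":0,"ry":0,"rz":0,"gripper":0.0},{"dx":0.0065,"dy":0,"dz":0.007,"rx":0,"ry":0,"rz":0,"gripper":0.0},{"dx":0.0065,"dy":0,"dz":0.007,"rx":0,"ry":0,"rz":0,"gripper":0.0},{"dx":0.0065,"dy":0,"dz":0.007,"rx":0,"ry":0,"rz":0,"gripper":0.0}]'

```text
time: 6.3
tool_pos: [514.7, -91.7, 38.0]
ee_rot: [-3.14, 0.733, -1.568]
force: [-0.1, 0.1, -0.9]
gripper_width: 0.127
```

Call:
step_arm --rows '[{"dx":0.0015,"dy":0,"dz":0.0015,"rx":0,"ry":0,"rz":0,"gripper":0.0},{"dx":0.002,"dy":0,"dz":0.002,"rx":0,"ry":0,"rz":0,"gripper":0.0},{"dx":0.002,"dy":0,"dz":0.002,"rx":0,"ry":0,"rz":0,"gripper":0.0}]'

```text
time: 6.55
tool_pos: [514.8, -91.2, 34.8]
ee_rot: [-3.141, 0.733, -1.568]
force: [0.4, 0.5, -1.4]
gripper_width: 0.13
```

Call:
step_arm --rows '[{"dx":0,"dy":0,"dz":0,"rx":0,"ry":0,"rz":0,"gripper":0.3},{"dx":0,"dy":0,"dz":0,"rx":0,"ry":0,"rz":0,"gripper":0.3},{"dx":0,"dy":0,"dz":0,"rx":0,"ry":0,"rz":0,"gripper":0.3},{"dx":-0.02,"dy":0,"dz":0,"rx":0,"ry":0,"rz":0,"gripper":0.3},{"dx":-0.05,"dy":0,"dz":0,"rx":0,"ry":0,"rz":0,"gripper":0.3},{"dx":-0.08,"dy":0,"dz":0,"rx":0,"ry":0,"rz":0,"gripper":0.3},{"dx":-0.08,"dy":0,"dz":0,"rx":0,"ry":0,"rz":0,"gripper":0.3}]'

```text
time: 7.13
tool_pos: [517.3, -28.2, 91.0]
ee_rot: [-3.133, 0.735, -1.558]
force: [0.9, 0.7, 0.4]
gripper_width: 0.301
```

```bash
python3 - <<'E'
from h import *
im=arm.read_camera('side');cv2.imwrite('pics/s5.png',cv2.resize(im[100:330,130:380],None,fx=2.5,fy=2.5))
s=arm.read_state();print(s['joints'],s['tool_pos'],s['gripper_width'])
E
```

```text
[ 0.36265389  0.61768777  1.80810249 -0.83342989  1.22617769 -0.70679211] [516.56652821 -29.51232073  89.81595927] 0.3033914250541422
```

View pics/s5.png

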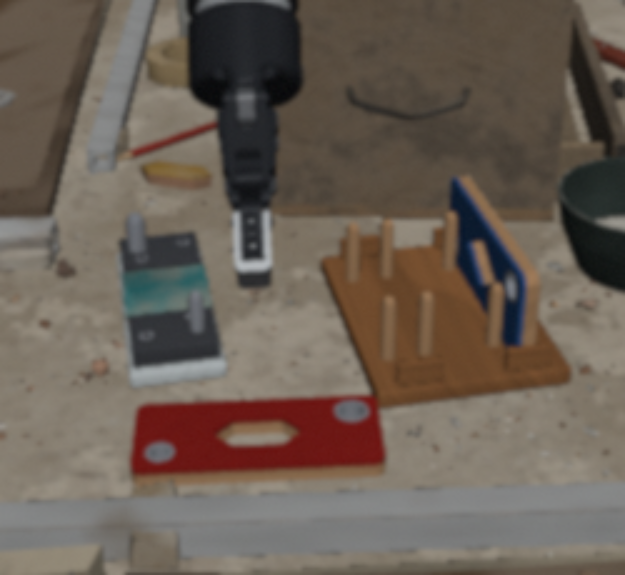

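```bash
python3 - <<'E'
from h import *
plan([510,-20,150],Rt(90,20));plan([500,0,220],Rt(8.4))
E
```

```text
d [-0.0474  0.0062 -0.0383] r [  0.14 -27.92   0.44]
d [-0.1093  0.0157 -0.0768] r [ 76.67 -39.08  34.33]
```

Call:
step_arm --rows '[{"dx":-0.0474,"dy":0.006,"dz":-0.038,"rx":0,"ry":-28,"rz":0,"gripper":0.9},{"dx":-0.0474,"dy":0.006,"dz":-0.038,"rx":0,"ry":-28,"rz":0,"gripper":0.9},{"dx":-0.109,"dy":0.016,"dz":-0.077,"rx":76.7,"ry":-39.1,"rz":34.3,"gripper":0.9},{"dx":-0.109,"dy":0.016,"dz":-0.077,"rx":76.7,"ry":-39.1,"rz":34.3,"gripper":0.9},{"dx":-0.109,"dy":0.016,"dz":-0.077,"rx":76.7,"ry":-39.1,"rz":34.3,"gripper":0.9},{"dx":-0.109,"dy":0.016,"dz":-0.077,"rx":76.7,"ry":-39.1,"rz":34.3,"gripper":0.9},{"dx":-0.109,"dy":0.016,"dz":-0.077,"rx":76.7,"ry":-39.1,"rz":34.3,"gripper":0.9},{"dx":-0.109,"dy":0.016,"dz":-0.077,"rx":76.7,"ry":-39.1,"rz":34.3,"gripper":0.9},{"dx":-0.109,"dy":0.016,"dz":-0.077,"rx":76.7,"ry":-39.1,"rz":34.3,"gripper":0.9},{"dx":-0.109,"dy":0.016,"dz":-0.077,"rx":76.7,"ry":-39.1,"rz":34.3,"gripper":0.9},{"dx":-0.109,"dy":0.016,"dz":-0.077,"rx":76.7,"ry":-39.1,"rz":34.3,"gripper":0.9},{"dx":-0.109,"dy":0.016,"dz":-0.077,"rx":76.7,"ry":-39.1,"rz":34.3,"gripper":0.9},{"dx":-0.109,"dy":0.016,"dz":-0.077,"rx":76.7,"ry":-39.1,"rz":34.3,"gripper":0.9},{"dx":-0.109,"dy":0.016,"dz":-0.077,"rx":76.7,"ry":-39.1,"rz":34.3,"gripper":0.9},{"dx":-0.109,"dy":0.016,"dz":-0.077,"rx":76.7,"ry":-39.1,"rz":34.3,"gripper":0.9},{"dx":-0.109,"dy":0.016,"dz":-0.077,"rx":76.7,"ry":-39.1,"rz":34.3,"gripper":0.9},{"dx":-0.109,"dy":0.016,"dz":-0.077,"rx":76.7,"ry":-39.1,"rz":34.3,"gripper":0.9},{"dx":-0.109,"dy":0.016,"dz":-0.077,"rx":76.7,"ry":-39.1,"rz":34.3,"gripper":0.9}]'

```text
time: 8.68
tool_pos: [498.4, -2.1, 218.0]
ee_rot: [-2.885, 1.565, -2.739]
force: [-0.2, -0.6, -0.4]
gripper_width: 0.902
```

```bash
python3 - <<'E'
from h import *
im,p=look('wrist');np.save('w5.npy',np.array(p));cv2.imwrite('pics/w5r.png',im)
cv2.imwrite('pics/w5.png',cv2.resize(im,None,fx=1.5,fy=1.5))
s=arm.read_state();print(s['tool_pos'],s['joints']);print(Ro.from_euler('xyz',s['ee_rot']).as_matrix().round(3))
plan([518,-88,150],Rt(-90))
E
```

```text
[498.61665972  -1.91264969 218.08468988] [-0.08661032  0.22172744  1.68826801 -0.00283916  1.23652797 -0.23129223]
[[-0.005 -0.145  0.989]
 [-0.002  0.989  0.145]
 [-1.    -0.001 -0.005]]
d [ 0.0682 -0.0879  0.0071] r [98.34 -0.16  0.33]
```

View pics/w5.png

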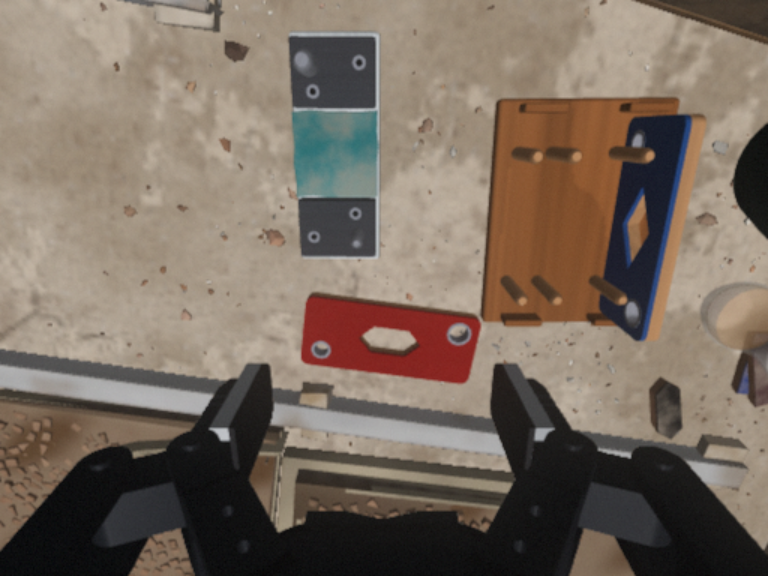

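```bash
python3 - <<'E'
from h import *
np.set_printoptions(precision=1,suppress=True)
im=cv2.imread('pics/w5r.png');p=np.load('w5.npy')
hsv=cv2.cvtColor(im,cv2.COLOR_BGR2HSV)
m=((((hsv[...,0]<8)|(hsv[...,0]>172))&(hsv[...,1]>180)).astype(np.uint8))*255
m[:190]=0;m[260:]=0;m[:,:195]=0;m[:,325:]=0
c=max(cv2.findContours(m,cv2.RETR_EXTERNAL,cv2.CHAIN_APPROX_NONE)[0],key=cv2.contourArea)
P=np.array([onz('wrist',u,v,12,p)[:2] for u,v in c[:,0]]).astype(np.float32)
r=cv2.minAreaRect(P);print("plate",r)
s=onz('wrist',320/1.5,350/1.5,12,p);l=onz('wrist',459/1.5,333/1.5,12,p);v=l-s
print(s,l,(s+l)/2,np.linalg.norm(v),np.degrees(np.arctan2(v[1],v[0])-np.arctan2(32,116)))
L=onz('wrist',304/1.5,63/1.5,54,p);S=onz('wrist',358/1.5,242/1.5,54,p);v=L-S
print(L,S,(L+S)/2,np.linalg.norm(v),np.degrees(np.arctan2(v[1],v[0])-np.arctan2(32,116)))
cv2.imwrite('pics/w5z.png',cv2.resize(im[15:180,185:260],None,fx=3.6,fy=3.6,interpolation=cv2.INTER_CUBIC))
E
```

```text
plate ((515.788330078125, -87.68515014648438), (148.43618774414062, 63.20640563964844), 0.14291635155677795)
[ 457.6 -105.7   12. ] [574.4 -71.6  12. ] [516.  -88.7  12. ] 121.69054449519832 0.813317524344024
[431.5 113.7  54. ] [479.2   5.8  54. ] [455.3  59.8  54. ] 117.89818095661592 98.39789293824529
```

View pics/w5z.png

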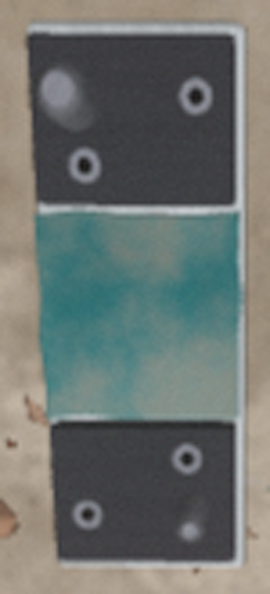

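Call:
step_arm --rows '[{"dx":0.068,"dy":-0.088,"dz":0.005,"rx":98.5,"ry":0,"rz":0,"gripper":0.9},{"dx":0.068,"dy":-0.088,"dz":0.005,"rx":98.5,"ry":0,"rz":0,"gripper":0.9},{"dx":0.068,"dy":-0.088,"dz":0.005,"rx":98.5,"ry":0,"rz":0,"gripper":0.9},{"dx":0.068,"dy":-0.088,"dz":0.005,"rx":98.5,"ry":0,"rz":0,"gripper":0.9},{"dx":0.068,"dy":-0.088,"dz":0.005,"rx":98.5,"ry":0,"rz":0,"gripper":0.9},{"dx":0.068,"dy":-0.088,"dz":0.005,"rx":98.5,"ry":0,"rz":0,"gripper":0.9},{"dx":0.068,"dy":-0.088,"dz":0.005,"rx":98.5,"ry":0,"rz":0,"gripper":0.9},{"dx":0.068,"dy":-0.088,"dz":0.005,"rx":98.5,"ry":0,"rz":0,"gripper":0.9},{"dx":0.068,"dy":-0.088,"dz":0.005,"rx":98.5,"ry":0,"rz":0,"gripper":0.9},{"dx":0.068,"dy":-0.088,"dz":0.005,"rx":98.5,"ry":0,"rz":0,"gripper":0.9},{"dx":0.068,"dy":-0.088,"dz":0.005,"rx":98.5,"ry":0,"rz":0,"gripper":0.9},{"dx":0.068,"dy":-0.088,"dz":0.005,"rx":98.5,"ry":0,"rz":0,"gripper":0.9},{"dx":0.068,"dy":-0.088,"dz":0.005,"rx":98.5,"ry":0,"rz":0,"gripper":0.9},{"dx":0.068,"dy":-0.088,"dz":0.005,"rx":98.5,"ry":0,"rz":0,"gripper":0.9},{"dx":0.068,"dy":-0.088,"dz":0.005,"rx":98.5,"ry":0,"rz":0,"gripper":0.9},{"dx":0.068,"dy":-0.088,"dz":0.005,"rx":98.5,"ry":0,"rz":0,"gripper":0.9},{"dx":0.068,"dy":-0.088,"dz":0.005,"rx":98.5,"ry":0,"rz":0,"gripper":0.9}]'

```text
time: 10.15
tool_pos: [516.0, -88.3, 150.3]
ee_rot: [-1.198, 1.566, -2.77]
force: [0.4, -1.1, -0.0]
gripper_width: 0.9
```

```bash
python3 - <<'E'
from h import *
im,p=look('wrist');np.save('w6.npy',np.array(p));cv2.imwrite('pics/w6r.png',im)
cv2.imwrite('pics/w6.png',cv2.resize(im,None,fx=1.5,fy=1.5))
s=arm.read_state();print(s['tool_pos'],s['joints'])
E
```

```text
[515.92181004 -88.34645276 150.37567108] [-0.24836952  0.32445925  1.73312459 -0.00313867  1.08791754  1.32576051]
```

View pics/w6.png

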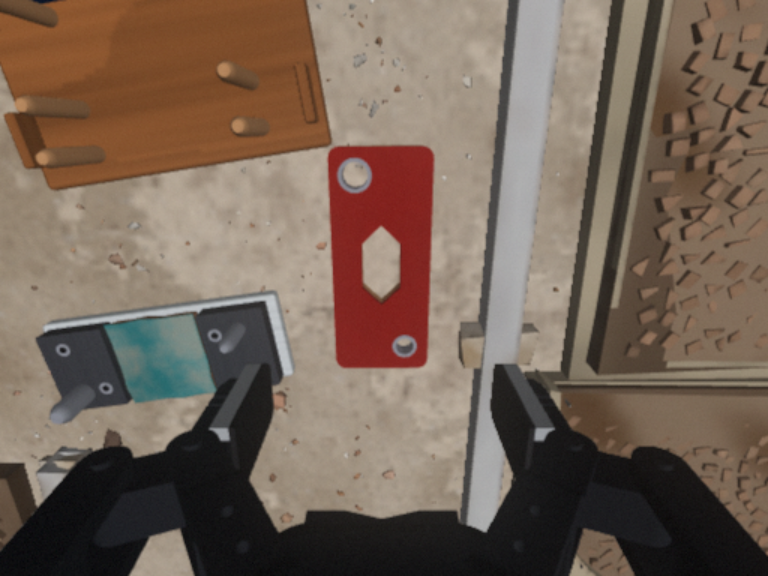

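```bash
cat >> h.py <<'E'
def redrect(im,p,z,roi):
    hsv=cv2.cvtColor(im,cv2.COLOR_BGR2HSV);x0,x1,y0,y1=roi
    m=((((hsv[...,0]<8)|(hsv[...,0]>172))&(hsv[...,1]>170)).astype(np.uint8))*255
    k=np.zeros_like(m);k[y0:y1,x0:x1]=m[y0:y1,x0:x1]
    c=max(cv2.findContours(k,cv2.RETR_EXTERNAL,cv2.CHAIN_APPROX_NONE)[0],key=cv2.contourArea)
    P=np.array([onz('wrist',u,v,z,p)[:2] for u,v in c[:,0]]).astype(np.float32)
    return cv2.minAreaRect(P)
E
python3 - <<'E'
from h import *
im=cv2.imread('pics/w6r.png');p=np.load('w6.npy')
print(redrect(im,p,12,(210,300,80,260)))
print(onz('wrist',404/1.5,345/1.5,12,p),onz('wrist',354/1.5,175/1.5,12,p))
plan([516,-88,50],Rt(-90));plan([516,-88,8],Rt(-90))
E
```

```text
((515.5777587890625, -87.72417449951172), (149.05213928222656, 63.065216064453125), 0.07560223340988159)
[ 457.73687937 -104.17260456   12.        ] [573.69177509 -71.75448509  12.        ]
d [ 0.1004  0.0005 -0.0005] r [-0.11  0.1   0.26]
d [ 0.1424  0.0007 -0.0006] r [-0.11  0.1   0.26]
```

Call:
step_arm --rows '[{"dx":0.04,"dy":0,"dz":-0.0005,"rx":0,"ry":0,"rz":0.3,"gripper":0.85},{"dx":0.08,"dy":0,"dz":-0.0005,"rx":0,"ry":0,"rz":0.3,"gripper":0.85},{"dx":0.11,"dy":0,"dz":-0.0005,"rx":0,"ry":0,"rz":0.3,"gripper":0.85},{"dx":0.13,"dy":0,"dz":-0.0005,"rx":0,"ry":0,"rz":0.3,"gripper":0.85},{"dx":0.138,"dy":0,"dz":-0.0005,"rx":0,"ry":0,"rz":0.3,"gripper":0.85},{"dx":0.14,"dy":0,"dz":-0.0005,"rx":0,"ry":0,"rz":0.3,"gripper":0.85},{"dx":0.14,"dy":0,"dz":-0.0005,"rx":0,"ry":0,"rz":0.3,"gripper":0.85}]'

```text
time: 10.78
tool_pos: [515.5, -88.4, 10.4]
ee_rot: [0.429, 1.569, -1.146]
force: [-0.0, 1.2, 0.9]
gripper_width: 0.848
```

```bash
python3 - <<'E'
from h import *
im,p=look('wrist');np.save('w7.npy',np.array(p));cv2.imwrite('pics/w7r.png',im)
cv2.imwrite('pics/w7.png',cv2.resize(im,None,fx=1.5,fy=1.5))
s=arm.read_state();print(s['tool_pos'],s['force'],s['gripper_width'])
im=arm.read_camera('side');cv2.imwrite('pics/s7.png',cv2.resize(im[200:330,150:310],None,fx=4.5,fy=4.5,interpolation=cv2.INTER_CUBIC))
E
```

```text
[516.12482777 -88.54293721  11.24477158] [ 0.16606456  0.3625539  -0.02467571] 0.8458395122953173
```

View pics/w7.png

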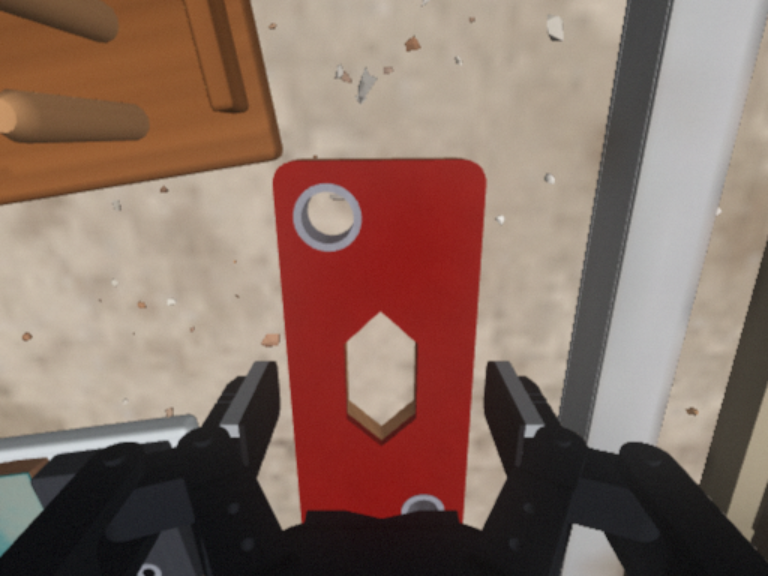

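View pics/s7.png

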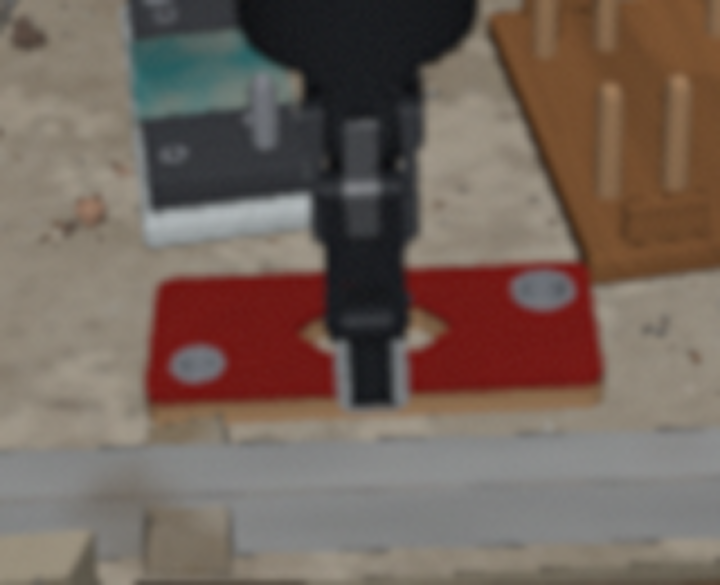

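Call:
step_arm --rows '[{"dx":0.003,"dy":0,"dz":-0.0005,"rx":0,"ry":0,"rz":0,"gripper":0.85},{"dx":0.006,"dy":0,"dz":-0.0005,"rx":0,"ry":0,"rz":0,"gripper":0.85},{"dx":0.006,"dy":0,"dz":-0.0005,"rx":0,"ry":0,"rz":0,"gripper":0.85}]'

```text
time: 11.13
tool_pos: [515.5, -87.9, 4.9]
ee_rot: [0.83, 1.568, -0.745]
force: [-0.1, 0.4, -0.5]
gripper_width: 0.852
```

Call:
step_arm --rows '[{"dx":0.0,"dy":0,"dz":0,"rx":0,"ry":0,"rz":0,"gripper":0.6},{"dx":0,"dy":0,"dz":0,"rx":0,"ry":0,"rz":0,"gripper":0.6},{"dx":0,"dy":0,"dz":0,"rx":0,"ry":0,"rz":0,"gripper":0.6},{"dx":0,"dy":0,"dz":0,"rx":0,"ry":0,"rz":0,"gripper":0.6},{"dx":0,"dy":0,"dz":0,"rx":0,"ry":0,"rz":0,"gripper":0.6}]' --grip_force 50

```text
time: 11.55
tool_pos: [515.3, -87.9, 5.3]
ee_rot: [0.736, 1.568, -0.839]
force: [-0.3, 1.1, 6.6]
gripper_width: 0.736
```

```bash
python3 - <<'E'
from h import *
s=arm.read_state();print(s['tool_pos'],s['force'],s['wrist_torque'],s['gripper_width'])
im=arm.read_camera('side');cv2.imwrite('pics/s8.png',cv2.resize(im[200:330,150:310],None,fx=4.5,fy=4.5,interpolation=cv2.INTER_CUBIC))
E
```

```text
[515.32886303 -87.88327255   5.30582882] [-0.27450365  1.11029195  6.55595531] [0.08108508 0.21348587 0.10180767] 0.7359210580623005
```

View pics/s8.png

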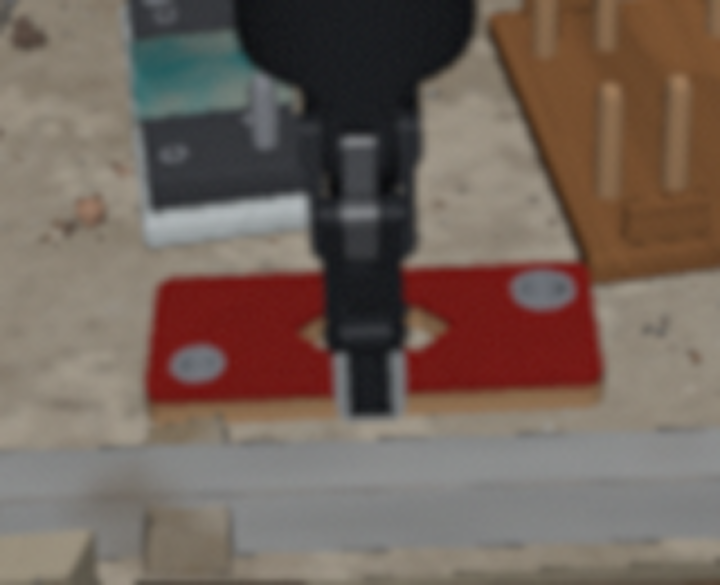

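Call:
step_arm --rows '[{"dx":-0.03,"dy":0,"dz":0,"rx":0,"ry":0,"rz":0,"gripper":0.6},{"dx":-0.07,"dy":0,"dz":0,"rx":0,"ry":0,"rz":0,"gripper":0.6},{"dx":-0.11,"dy":0,"dz":0,"rx":0,"ry":0,"rz":0,"gripper":0.6},{"dx":-0.14,"dy":0,"dz":0,"rx":0,"ry":0,"rz":0,"gripper":0.6},{"dx":-0.14,"dy":0,"dz":0,"rx":0,"ry":0,"rz":0,"gripper":0.6},{"dx":-0.14,"dy":0,"dz":0,"rx":0,"ry":0,"rz":0,"gripper":0.6}]'

```text
time: 12.1
tool_pos: [516.4, -87.9, 146.7]
ee_rot: [1.124, 1.564, -0.452]
force: [-0.2, -0.8, -2.2]
gripper_width: 0.731
```

```bash
python3 - <<'E'
from h import *
s=arm.read_state();print(s['tool_pos'],s['force'],s['wrist_torque'],s['gripper_width'])
plan([455,60,145],Rt(8.4))
E
```

```text
[516.43107378 -87.92750759 146.68859095] [-0.24113535 -0.80622586 -2.24679819] [-0.00533649  0.00398394  0.02596629] 0.730591295487863
d [ 0.0009 -0.0621 -0.1476] r [-98.66   0.43  -0.12]
```

Call:
step_arm --rows '[{"dx":0.001,"dy":0.02,"dz":-0.13,"rx":-98.5,"ry":0.4,"rz":0,"gripper":0.6},{"dx":0.001,"dy":0.02,"dz":-0.13,"rx":-98.5,"ry":0.4,"rz":0,"gripper":0.6},{"dx":0.001,"dy":0.02,"dz":-0.13,"rx":-98.5,"ry":0.4,"rz":0,"gripper":0.6},{"dx":0.001,"dy":0.02,"dz":-0.13,"rx":-98.5,"ry":0.4,"rz":0,"gripper":0.6},{"dx":0.001,"dy":0.02,"dz":-0.13,"rx":-98.5,"ry":0.4,"rz":0,"gripper":0.6},{"dx":0.001,"dy":0.02,"dz":-0.13,"rx":-98.5,"ry":0.4,"rz":0,"gripper":0.6},{"dx":0.001,"dy":0.02,"dz":-0.13,"rx":-98.5,"ry":0.4,"rz":0,"gripper":0.6},{"dx":0.001,"dy":0.02,"dz":-0.13,"rx":-98.5,"ry":0.4,"rz":0,"gripper":0.6},{"dx":0.001,"dy":0.02,"dz":-0.13,"rx":-98.5,"ry":0.4,"rz":0,"gripper":0.6},{"dx":0.001,"dy":0.02,"dz":-0.13,"rx":-98.5,"ry":0.4,"rz":0,"gripper":0.6},{"dx":0.001,"dy":0.02,"dz":-0.13,"rx":-98.5,"ry":0.4,"rz":0,"gripper":0.6},{"dx":0.001,"dy":0.02,"dz":-0.13,"rx":-98.5,"ry":0.4,"rz":0,"gripper":0.6},{"dx":0.001,"dy":0.02,"dz":-0.13,"rx":-98.5,"ry":0.4,"rz":0,"gripper":0.6},{"dx":0.001,"dy":0.02,"dz":-0.13,"rx":-98.5,"ry":0.4,"rz":0,"gripper":0.6},{"dx":0.001,"dy":0.02,"dz":-0.13,"rx":-98.5,"ry":0.4,"rz":0,"gripper":0.6},{"dx":0.001,"dy":0.02,"dz":-0.13,"rx":-98.5,"ry":0.4,"rz":0,"gripper":0.6},{"dx":0.001,"dy":0.02,"dz":-0.13,"rx":-98.5,"ry":0.4,"rz":0,"gripper":0.6},{"dx":0.001,"dy":0.02,"dz":-0.13,"rx":-98.5,"ry":0.4,"rz":0,"gripper":0.6}]'

```text
time: 13.6
tool_pos: [535.1, 42.3, 142.6]
ee_rot: [2.564, 1.565, 2.706]
force: [-1.1, 0.6, -1.3]
gripper_width: 0.731
```

```bash
python3 - <<'E'
from h import *
im,p=look('wrist');np.save('w9.npy',np.array(p));cv2.imwrite('pics/w9r.png',im)
cv2.imwrite('pics/w9.png',cv2.resize(im,None,fx=1.5,fy=1.5))
s=arm.read_state();print(s['tool_pos'],s['joints'])
print(Ro.from_euler('xyz',s['ee_rot']).as_matrix().round(4))
E
```

```text
[535.34759298  42.28306239 142.82175659] [-1.45808315e-03  3.50069208e-01  1.71408040e+00  2.69315621e-03
  1.08197457e+00 -1.45096327e-01]
[[-0.0045 -0.1419  0.9899]
 [ 0.0024  0.9899  0.1419]
 [-1.      0.003  -0.0041]]
```

View pics/w9.png

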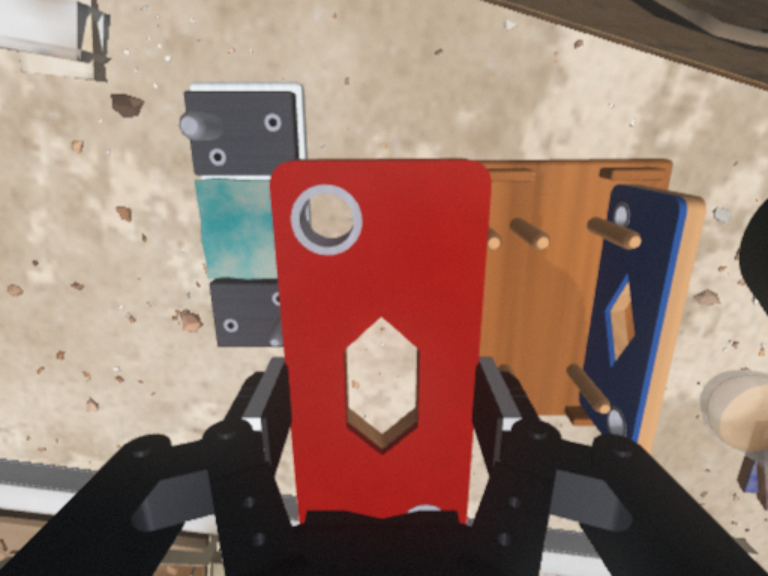

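```bash
cat >> h.py <<'E'
def tooln(u,v,x):
    c=arm.camera_params('wrist');T=np.array(c['hand_eye']);d=T[:3,:3]@np.array([(u-c['cx'])/c['fx'],(v-c['cy'])/c['fy'],1.])
    o=T[:3,3];return (o+d*(x-o[0])/d[0])[1:]
E
python3 - <<'E'
from h import *
np.set_printoptions(precision=2,suppress=True)
im=cv2.imread('pics/w9r.png')
hsv=cv2.cvtColor(im,cv2.COLOR_BGR2HSV)
m=((((hsv[...,0]<8)|(hsv[...,0]>172))&(hsv[...,1]>170)).astype(np.uint8))*255
m[:, :170]=0;m[:,340:]=0
cs,h=cv2.findContours(m,cv2.RETR_CCOMP,cv2.CHAIN_APPROX_NONE)
X=-6.7
for c,hh in zip(cs,h[0]):
    a=cv2.contourArea(c)
    if a<200: continue
    P=np.array([tooln(u,v,X) for u,v in c[:,0].astype(float)],dtype=np.float32)
    r=cv2.minAreaRect(P)
    print('hole' if hh[3]>=0 else 'outer',a,"bbox",cv2.boundingRect(c),"rect",r)
    if hh[3]>=0 and a<2500 and len(c)>5:print("ell",cv2.fitEllipse(P))
    if hh[3]<0:
        # left/right edges in tool (y,z) : points 20<y<60
        for s in(-1,1):
            q=P[(P[:,0]>0)&(P[:,0]<60)&(P[:,1]*s>20)]
            if len(q)>5:
                f=np.polyfit(q[:,0],q[:,1],1);print("edge",s,f,np.degrees(np.arctan(f[0])))
        print("top edge y",P[:,0].max())
E
```

```text
outer 30272.5 bbox (180, 107, 148, 243) rect ((8.7801513671875, -0.6216392517089844), (64.56432342529297, 134.9259033203125), 89.9901351928711)
edge -1 [ -0.01 -32.08] -0.6362946851413618
edge 1 [ 0.   31.14] 0.1712096374866504
top edge y 76.23884
hole 3516.0 bbox (228, 210, 53, 91) rect ((2.114837646484375, -0.60150146484375), (25.912071228027344, 52.676334381103516), 89.7027359008789)
hole 1946.5 bbox (192, 121, 51, 51) rect ((59.10868453979492, -17.156307220458984), (22.068683624267578, 22.37679672241211), 45.31398391723633)
ell ((59.10503005981445, -17.081697463989258), (22.3077335357666, 22.350433349609375), 57.53187942504883)
```

```bash
python3 - <<'E'
from h import *
plan([541.7,22,75],Rt(8.4))
E
```

```text
d [ 0.0677 -0.0212  0.0037] r [-0.24 -0.24 -0.17]
```

Call:
step_arm --rows '[{"dx":0.035,"dy":-0.021,"dz":0.004,"rx":-0.2,"ry":-0.2,"rz":-0.2,"gripper":0.6},{"dx":0.068,"dy":-0.021,"dz":0.004,"rx":-0.2,"ry":-0.2,"rz":-0.2,"gripper":0.6},{"dx":0.068,"dy":-0.021,"dz":0.004,"rx":-0.2,"ry":-0.2,"rz":-0.2,"gripper":0.6},{"dx":0.068,"dy":-0.021,"dz":0.004,"rx":-0.2,"ry":-0.2,"rz":-0.2,"gripper":0.6},{"dx":0.068,"dy":-0.021,"dz":0.004,"rx":-0.2,"ry":-0.2,"rz":-0.2,"gripper":0.6}]'

```text
time: 14.07
tool_pos: [542.8, 22.5, 76.0]
ee_rot: [-0.641, 1.57, -0.495]
force: [0.3, 0.1, -0.9]
gripper_width: 0.732
```

```bash
python3 - <<'E'
from h import *
im,p=look('wrist');np.save('w10.npy',np.array(p));cv2.imwrite('pics/w10r.png',im)
cv2.imwrite('pics/w10.png',cv2.resize(im,None,fx=1.5,fy=1.5))
print(p[0]);print(Ro.from_euler('xyz',p[1]).as_matrix().round(4))
s=arm.read_state();print(s['tool_pos'])
E
```

```text
[542.77251025  22.45264078  76.00897544]
[[ 7.000e-04 -1.463e-01  9.892e-01]
 [-4.000e-04  9.892e-01  1.463e-01]
 [-1.000e+00 -5.000e-04  6.000e-04]]
[543.51585982  22.52044605  76.70201621]
```

View pics/w10.png

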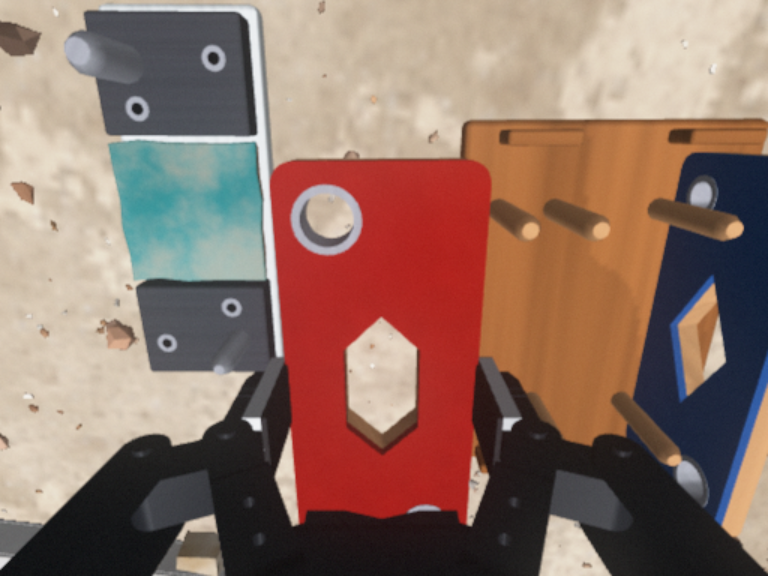

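Both dowel tops are visible, at about (80,49) and (222,366) in the enlarged view, together with the held plate and its large hole at (326,219). I'll zoom in for sub-pixel positions.

```bash
python3 - <<'E'
import cv2,numpy as np
im=cv2.imread('pics/w10r.png')
a=cv2.resize(im[10:70,30:110],None,fx=8,fy=8,interpolation=cv2.INTER_CUBIC)
b=cv2.resize(im[215:260,130:180],None,fx=8,fy=8,interpolation=cv2.INTER_CUBIC)
c=np.zeros((480,1050,3),np.uint8);c[:,:640]=a;c[:360,645:1045]=b
cv2.imwrite('pics/w10z.png',cv2.resize(c[:, :],(788,360)))
E
```

```text
(no output)
```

View pics/w10z.png

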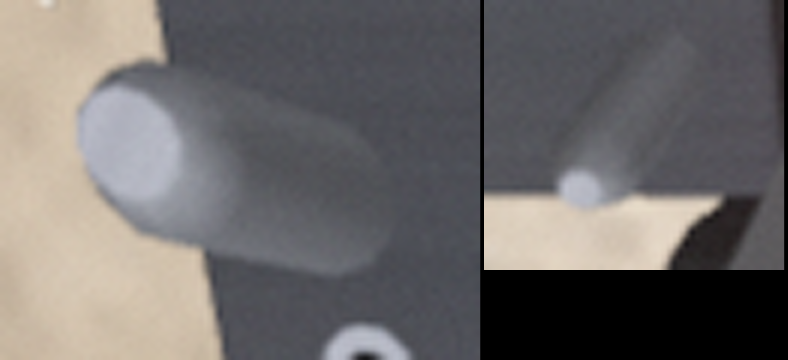

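```bash
python3 - <<'E'
from h import *
np.set_printoptions(precision=2,suppress=True)
p=np.load('w10.npy')
L=tooln(51.25,33.75,22.);S=tooln(145.6,245.9,22.);v=L-S
print(L,S,np.linalg.norm(v),"angle err",np.degrees(np.arctan2(v[1],v[0])-np.arctan2(-32,116)))
Lw=onz('wrist',51.25,33.75,54,p);Sw=onz('wrist',145.6,245.9,54,p);print(Lw,Sw,(Lw+Sw)/2)
im=cv2.imread('pics/w10r.png');hsv=cv2.cvtColor(im,cv2.COLOR_BGR2HSV)
m=((((hsv[...,0]<8)|(hsv[...,0]>172))&(hsv[...,1]>170)).astype(np.uint8))*255
m[:, :170]=0;m[:,340:]=0
cs,h=cv2.findContours(m,cv2.RETR_CCOMP,cv2.CHAIN_APPROX_NONE)
for c,hh in zip(cs,h[0]):
    a=cv2.contourArea(c)
    if hh[3]>=0 and 200<a<2500:
        e=cv2.fitEllipse(c);print(e)
        for X in(-6.7,):print(cv2.fitEllipse(np.array([tooln(u,v,X) for u,v in c[:,0].astype(float)],dtype=np.float32)))
# w5
p=np.load('w5.npy');a=onz('wrist',200.2,39,54,p);b=onz('wrist',237.4,162.1,54,p);d=a-b
print("w5",a,b,(a+b)/2,np.linalg.norm(d),np.degrees(np.arctan2(d[1],d[0])-np.arctan2(32,116)))
E
```

```text
[108.83 -98.9 ] [ -7.8  -67.27] 120.84418596810099 angle err 0.2497820957667944
[429.1  115.63  54.  ] [477.39   4.91  54.  ] [453.25  60.27  54.  ]
((217.07818603515625, 146.06625366210938), (48.76625061035156, 50.903926849365234), 130.8388671875)
((59.09827423095703, -17.09646224975586), (22.30320930480957, 22.360055923461914), 75.627685546875)
w5 [429.06 115.87  54.  ] [477.94   4.83  54.  ] [453.5   60.35  54.  ] 121.32973801685445 98.3357955018314
```

Call:
step_arm --rows '[{"dx":0,"dy":0.025,"dz":-0.04,"rx":0.3,"ry":0,"rz":0,"gripper":0.6},{"dx":0,"dy":0.0495,"dz":-0.082,"rx":0.3,"ry":0,"rz":0,"gripper":0.6},{"dx":0,"dy":0.0495,"dz":-0.082,"rx":0.3,"ry":0,"rz":0,"gripper":0.6},{"dx":0,"dy":0.0495,"dz":-0.082,"rx":0.3,"ry":0,"rz":0,"gripper":0.6},{"dx":0,"dy":0.0495,"dz":-0.082,"rx":0.3,"ry":0,"rz":0,"gripper":0.6},{"dx":0,"dy":0.0495,"dz":-0.082,"rx":0.3,"ry":0,"rz":0,"gripper":0.6},{"dx":0,"dy":0.0495,"dz":-0.082,"rx":0.3,"ry":0,"rz":0,"gripper":0.6}]'

```text
time: 14.7
tool_pos: [456.7, 59.2, 76.3]
ee_rot: [-0.247, 1.566, -0.105]
force: [-1.5, 0.1, -1.8]
gripper_width: 0.733
```

```bash
python3 - <<'E'
from h import *
im,p=look('wrist');np.save('w11.npy',np.array(p));cv2.imwrite('pics/w11r.png',im)
print(p[0]);print(Ro.from_euler('xyz',p[1]).as_matrix().round(4))
s=arm.read_state();print(s['tool_pos'])
t=arm.read_camera('top');cv2.imwrite('pics/t11.png',t)
a=cv2.resize(im[90:350,130:390],None,fx=2.2,fy=2.2,interpolation=cv2.INTER_CUBIC)
cv2.imwrite('pics/w11.png',a)
cv2.imwrite('pics/w11z.png',cv2.resize(im[110:180,180:260],None,fx=8,fy=8,interpolation=cv2.INTER_CUBIC))
E
```

```text
[456.65804947  59.16555007  76.33799554]
[[ 4.600e-03 -1.414e-01  9.899e-01]
 [-5.000e-04  9.900e-01  1.414e-01]
 [-1.000e+00 -1.100e-03  4.500e-03]]
[456.29263197  59.04717407  75.99253893]
```

View pics/w11.png

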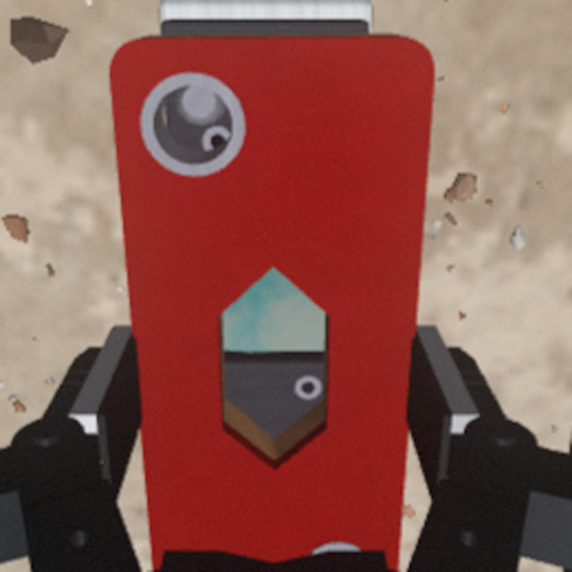

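View pics/w11z.png

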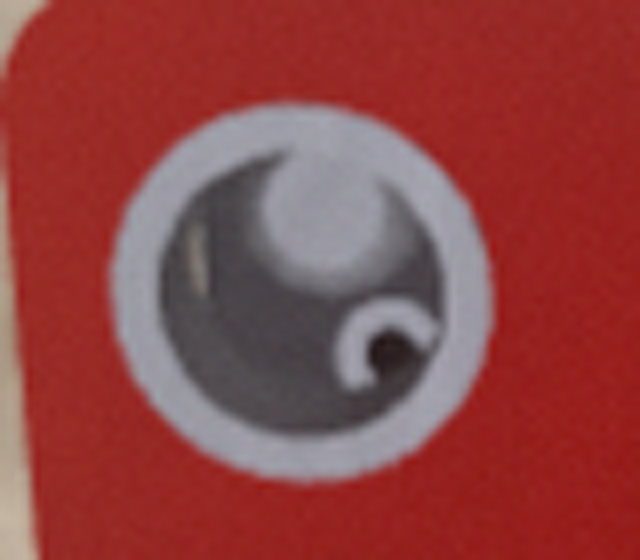

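```bash
python3 - <<'E'
from h import *
np.set_printoptions(precision=2,suppress=True)
for X in (21.5,22.2,23):print(tooln(219.8,135.4,X))
print(tooln(217.3,146.06,-6.7))
E
```

```text
[ 59.85 -19.02]
[ 59.75 -19.11]
[ 59.63 -19.2 ]
[ 59.41 -17.  ]
```

Call:
step_arm --rows '[{"dx":0.006,"dy":0.0005,"dz":-0.002,"rx":0,"ry":-0.3,"rz":0,"gripper":0.6},{"dx":0.012,"dy":0.0005,"dz":-0.002,"rx":0,"ry":-0.3,"rz":0,"gripper":0.6},{"dx":0.012,"dy":0.0005,"dz":-0.002,"rx":0,"ry":-0.3,"rz":0,"gripper":0.6},{"dx":0.012,"dy":0.0005,"dz":-0.002,"rx":0,"ry":-0.3,"rz":0,"gripper":0.6},{"dx":0.012,"dy":0.0005,"dz":-0.002,"rx":0,"ry":-0.3,"rz":0,"gripper":0.6}]'

```text
time: 15.22
tool_pos: [452.2, 59.3, 63.0]
ee_rot: [-0.111, 1.566, 0.031]
force: [0.3, 0.5, -1.1]
gripper_width: 0.729
```

```bash
cat > v.py <<'E'
import sys
from h import *
n=sys.argv[1]
im,p=look('wrist');np.save(n+'.npy',np.array(p));cv2.imwrite(f'pics/{n}r.png',im)
print(p[0]);print(Ro.from_euler('xyz',p[1]).as_matrix().round(4))
b=arm.read_camera('side');cv2.imwrite(f'pics/{n}s.png',cv2.resize(b[160:270,150:260],None,fx=5,fy=5,interpolation=cv2.INTER_CUBIC))
s=arm.read_state();print(s['tool_pos'],s['force'],s['time'])
cv2.imwrite(f'pics/{n}z.png',cv2.resize(im[110:180,180:260],None,fx=8,fy=8,interpolation=cv2.INTER_CUBIC))
E
python3 v.py w12
```

```text
[452.23773348  59.29116946  63.00466781]
[[ 5.200e-03 -1.412e-01  9.900e-01]
 [ 2.000e-04  9.900e-01  1.412e-01]
 [-1.000e+00 -6.000e-04  5.100e-03]]
[452.33264108  59.36335973  63.24249458] [-0.10821803 -0.24365132 -1.61454856] 15.3167
```

View pics/w12z.png

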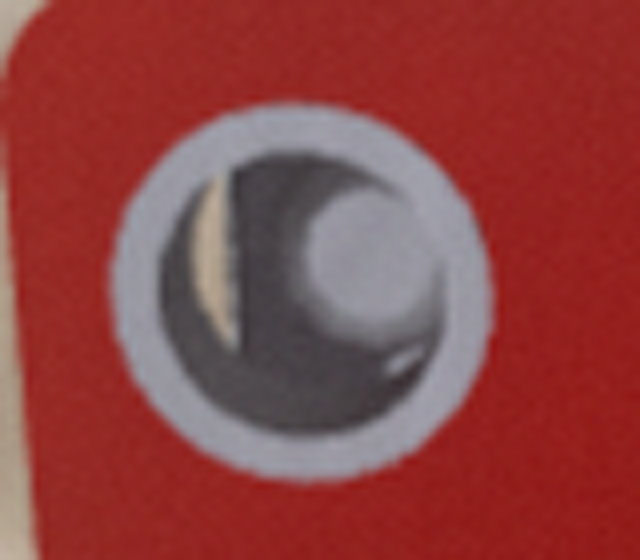

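View pics/w12s.png

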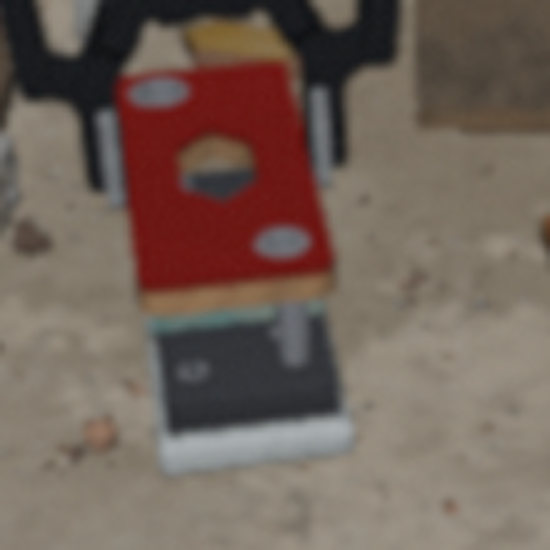

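```bash
python3 - <<'E'
from h import *
np.set_printoptions(precision=2,suppress=True)
for X in (8.5,9.1,9.7):print(tooln(225.8,141.4,X))
print(tooln(217.3,146.06,-6.7))
E
```

```text
[ 58.87 -14.62]
[ 58.76 -14.68]
[ 58.66 -14.74]
[ 59.41 -17.  ]
```

Call:
step_arm --rows '[{"dx":0,"dy":-0.0006,"dz":0.0022,"rx":0,"ry":-0.3,"rz":0,"gripper":0.6},{"dx":0,"dy":-0.0006,"dz":0.0022,"rx":0,"ry":-0.3,"rz":0,"gripper":0.6},{"dx":0,"dy":-0.0006,"dz":0.0022,"rx":0,"ry":-0.3,"rz":0,"gripper":0.6},{"dx":0,"dy":-0.0006,"dz":0.0022,"rx":0,"ry":-0.3,"rz":0,"gripper":0.6},{"dx":0,"dy":-0.0006,"dz":0.0022,"rx":0,"ry":-0.3,"rz":0,"gripper":0.6},{"dx":0,"dy":-0.0006,"dz":0.0022,"rx":0,"ry":-0.3,"rz":0,"gripper":0.6},{"dx":0,"dy":-0.0006,"dz":0.0022,"rx":0,"ry":-0.3,"rz":0,"gripper":0.6},{"dx":0,"dy":-0.0006,"dz":0.0022,"rx":0,"ry":-0.3,"rz":0,"gripper":0.6},{"dx":0,"dy":-0.0006,"dz":0.0022,"rx":0,"ry":-0.3,"rz":0,"gripper":0.6},{"dx":0,"dy":-0.0006,"dz":0.0022,"rx":0,"ry":-0.3,"rz":0,"gripper":0.6}]'

```text
time: 16.15
tool_pos: [454.2, 59.1, 63.2]
ee_rot: [-0.053, 1.56, 0.089]
force: [-0.2, -0.2, -1.4]
gripper_width: 0.729
```

```bash
python3 v.py w13
```

```text
[454.21386352  59.12594025  63.18581704]
[[ 1.070e-02 -1.414e-01  9.899e-01]
 [ 9.000e-04  9.900e-01  1.414e-01]
 [-9.999e-01 -6.000e-04  1.070e-02]]
[454.22127873  59.11303423  63.17816912] [-0.55699516 -0.0392893  -1.31641173] 16.25
```

View pics/w13z.png

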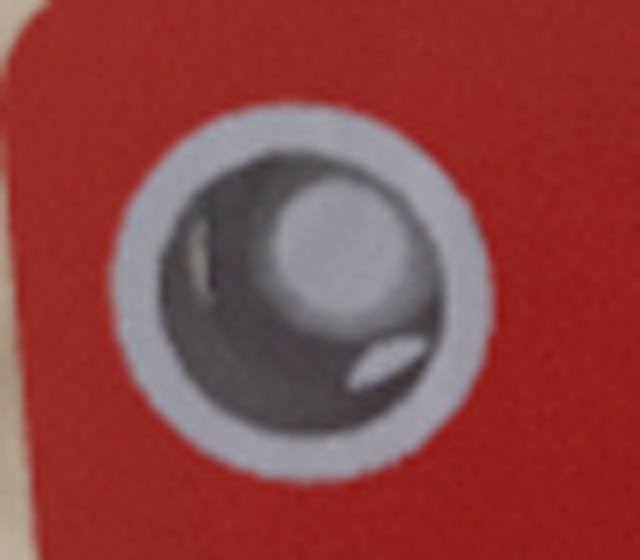

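View pics/w13s.png

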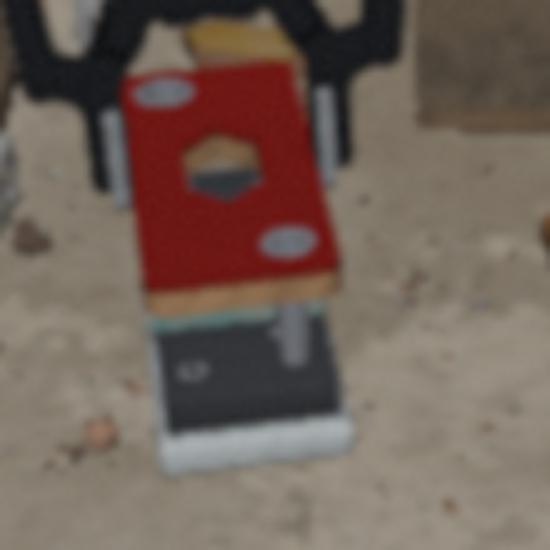

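```bash
python3 - <<'E'
from h import *
np.set_printoptions(precision=2,suppress=True)
p=np.load('w13.npy');R=Ro.from_euler('xyz',p[1]).as_matrix();R1=Rt(8.15)
d=onz('wrist',222.06,140.2,54,p)
h=tooln(217.3,146.06,-6.7)
for X,name in((-6.7,'top'),):
    hw=p[0]+R@np.array([X,*h])
    hv=p[0]+R1@np.array([X,*h])
print(d,hw,hv,"dev tool yz after level:",(R1.T@(d-hv))[1:], "now",(R.T@(d-hw))[1:])
E
```

```text
[429.58 115.59  54.  ] [428.92 115.53  69.67] [428.97 115.53  69.89] dev tool yz after level: [-0.02  0.61] now [-0.03  0.48]
```

Call:
step_arm --rows '[{"dx":0,"dy":0,"dz":0.0005,"rx":0,"ry":0.6,"rz":0,"gripper":0.6},{"dx":0,"dy":0,"dz":0.0005,"rx":0,"ry":0.6,"rz":0,"gripper":0.6},{"dx":0,"dy":0,"dz":0.0005,"rx":0,"ry":0.6,"rz":0,"gripper":0.6},{"dx":0.002,"dy":0,"dz":0.0005,"rx":0,"ry":0.6,"rz":0,"gripper":0.6},{"dx":0.004,"dy":0,"dz":0.0005,"rx":0,"ry":0.6,"rz":0,"gripper":0.6},{"dx":0.006,"dy":0,"dz":0.0005,"rx":0,"ry":0.6,"rz":0,"gripper":0.6},{"dx":0.006,"dy":0,"dz":0.0005,"rx":0,"ry":0.6,"rz":0,"gripper":0.6},{"dx":0.006,"dy":0,"dz":0.0005,"rx":0,"ry":0.6,"rz":0,"gripper":0.6},{"dx":0.006,"dy":0,"dz":0.0005,"rx":0,"ry":0.6,"rz":0,"gripper":0.6},{"dx":0.006,"dy":0,"dz":0.0005,"rx":0,"ry":0.6,"rz":0,"gripper":0.6}]'

```text
time: 17.08
tool_pos: [454.8, 59.2, 57.2]
ee_rot: [-1.15, 1.57, -1.008]
force: [0.7, 0.1, -1.8]
gripper_width: 0.728
```

```bash
python3 v.py w14
```

```text
[454.7809775   59.19053015  57.20431536]
[[ 3.000e-04 -1.415e-01  9.899e-01]
 [-6.000e-04  9.899e-01  1.415e-01]
 [-1.000e+00 -6.000e-04  3.000e-04]]
[454.85501552  59.19609499  57.25058815] [-0.64287807  0.16316184 -1.44388374] 17.1833
```

View pics/w14z.png

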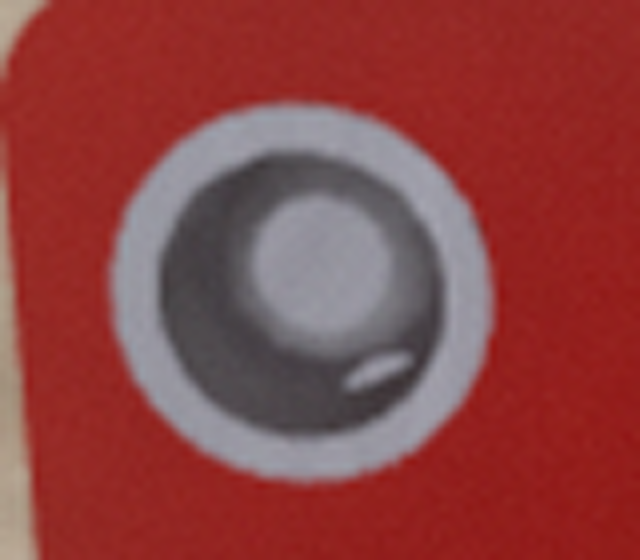

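View pics/w14s.png

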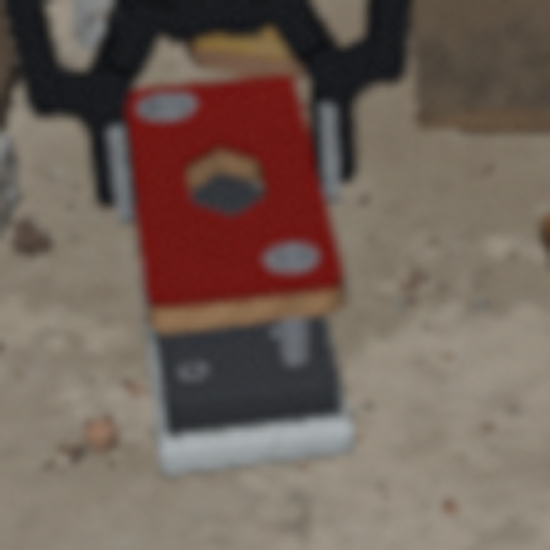

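```bash
python3 - <<'E'
from h import *
print(tooln(219.7,143.06,3.2),tooln(217.3,146.06,-6.7))
E
```

```text
[ 58.9875339  -17.05716009] [ 59.41017719 -17.00064491]
```

Call:
step_arm --rows '[{"dx":0.0015,"dy":-0.0003,"dz":0,"rx":0,"ry":0,"rz":0,"gripper":0.6},{"dx":0.003,"dy":-0.0003,"dz":0,"rx":0,"ry":0,"rz":0,"gripper":0.6},{"dx":0.0045,"dy":-0.0003,"dz":0,"rx":0,"ry":0,"rz":0,"gripper":0.6},{"dx":0.006,"dy":-0.0003,"dz":0,"rx":0,"ry":0,"rz":0,"gripper":0.6},{"dx":0.006,"dy":-0.0003,"dz":0,"rx":0,"ry":0,"rz":0,"gripper":0.6},{"dx":0.006,"dy":-0.0003,"dz":0,"rx":0,"ry":0,"rz":0,"gripper":0.6}]'

```text
time: 17.68
tool_pos: [454.7, 58.9, 51.0]
ee_rot: [-2.0, 1.57, -1.858]
force: [0.6, 1.2, -0.3]
gripper_width: 0.733
```

```bash
python3 v.py w15; python3 -c "
from bench import arm;print(arm.read_state()['wrist_torque'])"
```

```text
[454.66146419  58.88673777  51.00274357]
[[-2.000e-04 -1.414e-01  9.900e-01]
 [-6.000e-04  9.900e-01  1.414e-01]
 [-1.000e+00 -5.000e-04 -2.000e-04]]
[454.82024899  58.88968138  51.15225522] [ 0.09048423 -0.25862051 -1.56726438] 17.7833
[-0.04420684 -0.05804973 -0.03666033]
```

View pics/w15s.png

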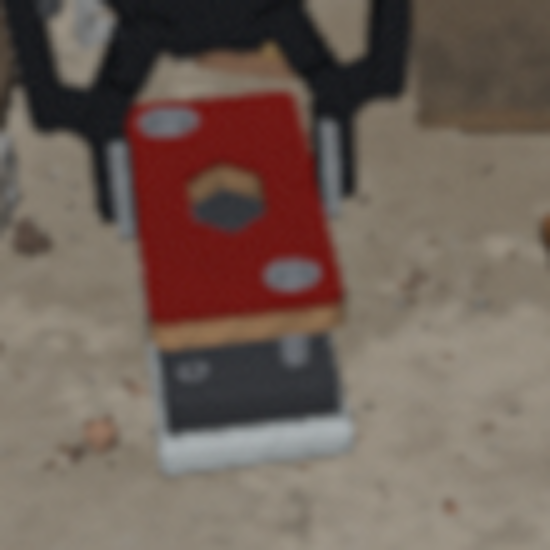

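View pics/w15z.png

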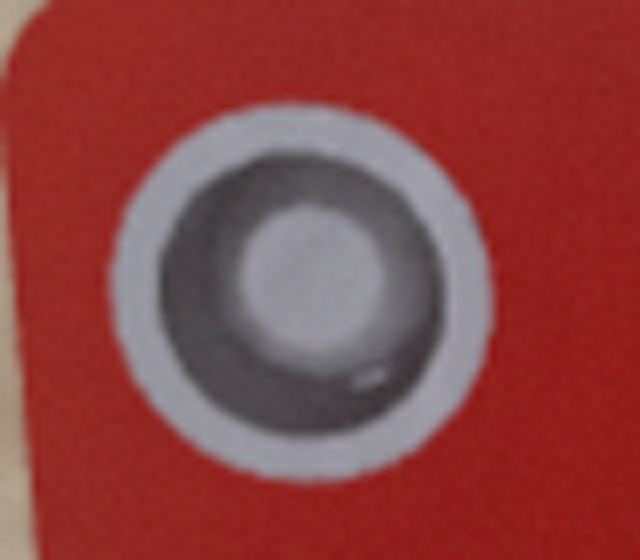

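Call:
step_arm --rows '[{"dx":0.002,"dy":0,"dz":0,"rx":0,"ry":0,"rz":0,"gripper":0.6},{"dx":0.004,"dy":0,"dz":0,"rx":0,"ry":0,"rz":0,"gripper":0.6},{"dx":0.006,"dy":0,"dz":0,"rx":0,"ry":0,"rz":0,"gripper":0.6},{"dx":0.008,"dy":0,"dz":0,"rx":0,"ry":0,"rz":0,"gripper":0.6},{"dx":0.01,"dy":0,"dz":0,"rx":0,"ry":0,"rz":0,"gripper":0.6},{"dx":0.012,"dy":0,"dz":0,"rx":0,"ry":0,"rz":0,"gripper":0.6},{"dx":0.014,"dy":0,"dz":0,"rx":0,"ry":0,"rz":0,"gripper":0.6},{"dx":0.014,"dy":0,"dz":0,"rx":0,"ry":0,"rz":0,"gripper":0.6},{"dx":0.014,"dy":0,"dz":0,"rx":0,"ry":0,"rz":0,"gripper":0.6}]'

```text
time: 18.53
tool_pos: [454.7, 58.9, 37.0]
ee_rot: [-1.94, 1.57, -1.798]
force: [0.1, -0.5, -2.1]
gripper_width: 0.732
```

Call:
step_arm --rows '[{"dx":0.0015,"dy":0,"dz":0,"rx":0,"ry":0,"rz":0,"gripper":0.6},{"dx":0.003,"dy":0,"dz":0,"rx":0,"ry":0,"rz":0,"gripper":0.6},{"dx":0.0045,"dy":0,"dz":0,"rx":0,"ry":0,"rz":0,"gripper":0.6},{"dx":0.0055,"dy":0,"dz":0,"rx":0,"ry":0,"rz":0,"gripper":0.6},{"dx":0.0055,"dy":0,"dz":0,"rx":0,"ry":0,"rz":0,"gripper":0.6}]'

```text
time: 18.95
tool_pos: [454.8, 58.9, 31.5]
ee_rot: [-1.504, 1.57, -1.362]
force: [-0.6, -0.0, -1.2]
gripper_width: 0.732
```

Call:
step_arm --rows '[{"dx":0.0007,"dy":0,"dz":0,"rx":0,"ry":0,"rz":0,"gripper":0.6},{"dx":0.0015,"dy":0,"dz":0,"rx":0,"ry":0,"rz":0,"gripper":0.6},{"dx":0.0015,"dy":0,"dz":0,"rx":0,"ry":0,"rz":0,"gripper":0.6}]'

```text
time: 19.2
tool_pos: [454.8, 58.9, 31.3]
ee_rot: [-0.644, 1.57, -0.502]
force: [-3.3, -0.7, 11.8]
gripper_width: 0.729
```

```bash
python3 v.py w16
```

```text
[454.83228474  58.8869636   31.29626501]
[[ 1.000e-03 -1.415e-01  9.899e-01]
 [-5.000e-04  9.899e-01  1.415e-01]
 [-1.000e+00 -7.000e-04  9.000e-04]]
[454.81820394  58.897278    31.29128298] [-1.96659652 -0.95582707 11.74504929] 19.3
```

View pics/w16s.png

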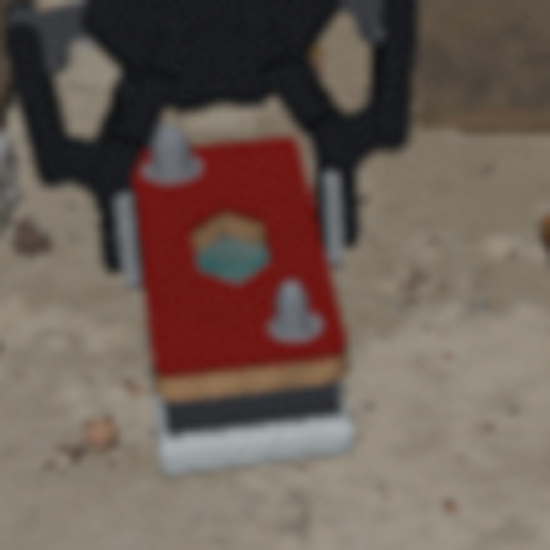

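Both dowels stand through their holes. The seat contact came at the expected height: TCP 31.3 mm, 12 N. Releasing and retreating.

Call:
step_arm --rows '[{"dx":-0.0005,"dy":0,"dz":0,"rx":0,"ry":0,"rz":0,"gripper":0.9},{"dx":-0.0005,"dy":0,"dz":0,"rx":0,"ry":0,"rz":0,"gripper":0.9},{"dx":-0.0005,"dy":0,"dz":0,"rx":0,"ry":0,"rz":0,"gripper":0.9},{"dx":-0.0005,"dy":0,"dz":0,"rx":0,"ry":0,"rz":0,"gripper":0.9},{"dx":-0.01,"dy":0,"dz":0,"rx":0,"ry":0,"rz":0,"gripper":0.9},{"dx":-0.04,"dy":0,"dz":0,"rx":0,"ry":0,"rz":0,"gripper":0.9},{"dx":-0.08,"dy":0,"dz":0,"rx":0,"ry":0,"rz":0,"gripper":0.9},{"dx":-0.12,"dy":-0.03,"dz":0,"rx":0,"ry":0,"rz":0,"gripper":0.9},{"dx":-0.16,"dy":-0.06,"dz":0,"rx":0,"ry":0,"rz":0,"gripper":0.9},{"dx":-0.16,"dy":-0.06,"dz":0,"rx":0,"ry":0,"rz":0,"gripper":0.9},{"dx":-0.16,"dy":-0.06,"dz":0,"rx":0,"ry":0,"rz":0,"gripper":0.9},{"dx":-0.16,"dy":-0.06,"dz":0,"rx":0,"ry":0,"rz":0,"gripper":0.9}]'

```text
time: 20.3
tool_pos: [463.6, -0.7, 190.6]
ee_rot: [-0.283, 1.569, -0.143]
force: [-0.7, -0.1, -1.1]
gripper_width: 0.9
```

```bash
python3 v.py w17; python3 - <<'E'
import cv2
a=cv2.imread('pics/w17r.png');cv2.imwrite('pics/w17.png',cv2.resize(a,None,fx=1.5,fy=1.5))
from bench import arm
b=arm.read_camera('side');cv2.imwrite('pics/s17.png',cv2.resize(b[140:280,150:360],None,fx=3.8,fy=3.8,interpolation=cv2.INTER_CUBIC))
E
```

```text
[463.59032274  -0.68360619 190.6042313 ]
[[ 2.000e-03 -1.398e-01  9.902e-01]
 [-3.000e-04  9.902e-01  1.398e-01]
 [-1.000e+00 -6.000e-04  1.900e-03]]
[4.61720713e+02 1.86276992e-01 1.88718210e+02] [-0.59364028  0.06550766  0.49586794] 20.4
```

View pics/w17.png

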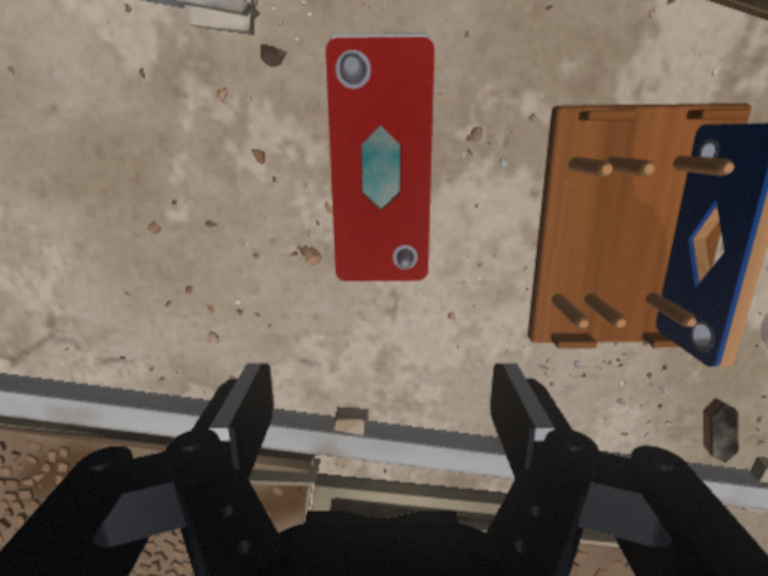

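View pics/s17.png

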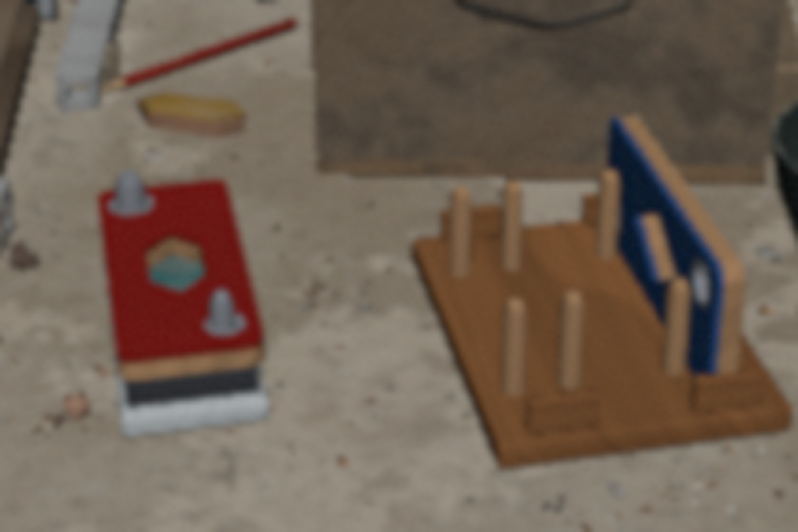

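```bash
python3 - <<'E'
from h import *
im=cv2.imread('pics/w17r.png');p=np.load('w17.npy')
for z in(36,38,41):print(z,redrect(im,p,z,(200,310,10,200)))
p=(np.array(p[0]),np.array(p[1]))
# side+wrist triangulated plate top corners (near-right / near-left end corners)
S=lambda u,v:ray('side',150+u/3.8,140+v/3.8)
W=lambda u,v:ray('wrist',u/1.5,v/1.5,p)
for n,s,w in(("far-L",(101,190),(327,40)),("far-R",(225,183),(433,40)),("near-L",(122,361),(337,279)),("near-R",(261,347),(428,279))):
    x,e=tri([S(*s),W(*w)]);print(n,x.round(1),np.round(e,1))
E
```

```text
36 ((454.0693359375, 60.12507629394531), (63.673736572265625, 150.34329223632812), 8.493143081665039)
38 ((454.04888916015625, 60.27739334106445), (63.23493957519531, 149.30715942382812), 8.493135452270508)
41 ((454.0180969238281, 60.50587463378906), (62.57669448852539, 147.7529754638672), 8.493121147155762)
far-L [414.3 128.5  38.5] [1.3 1.3]
far-R [475.3 137.9  34.7] [0.5 0.5]
near-L [435.9 -18.3  35.8] [1.4 1.4]
near-R [496.8  -9.9  34.9] [1. 1.]
```

```bash
python3 -c "
from bench import arm
print(arm.read_state()['time'],arm.hand_in())"
```

```text
the job is handed in; nothing more can be done
20.45 None
```

The red template is on the jig, painted face up, with both dowels standing through their holes. I handed the job in at 20.45 s, with the gripper clear above. `hand_in()` gives no verdict, so what follows is my own checks.

I lifted the red template out of the front slot and leaned it onto the bench beside the jig. It fell flat, and I then took it across its 64 mm width, turned it, and lowered it with the wrist camera watching the thick dowel through its hole.

**Seating:** contact with the seats came at the expected height, with the bare face at about 26 mm and about 12 N on the wrist. After release, the plate's outline measured 149.3 x 63.2 mm on the 38 mm plane, close to its true 150 x 64 mm.

**Alignment:** the plate's centre is at (454.0, 60.3) mm and 98.5°. The dowels give (453.3, 60.3) mm and 98.4°.

**Blue template:** it still stands in its slot.

**Checks that disagreed or were skipped:**
- The corner heights from two views came out at 34.7 to 38.5 mm, with ray errors of 0.5 to 1.4 mm. That is too coarse to prove flatness to the millimetre.
- The thin dowel was hidden from the wrist camera during the fit. I confirmed it only in the side view, and in the wrist view after release.
- I did not press the plate again after letting go.
- The top camera's positions differed from the wrist camera's by 2 to 4 mm in x. I used the wrist camera.

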